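# Turn the coasters over with the slotted spatula

## Task

The washed coasters are still wet under their rubber feet: take the slotted spatula off its hooks and use it to turn every coaster over, so that each lies flat on the desk mat with its rubber foot pointing up to dry. Touch the coasters only with the spatula, keep them low (within about 10 cm of the mat), and leave the other things on the desk where they are. Then hang the spatula back on its two hooks as you found it.

Things in the scene. Friction and masses are not known exactly. Their poses are not given: they have to be found in the camera images.
- coaster_a_mid (a point): coaster with a blue face (may be absent): round plate 90 mm across, 6 mm thick, on one central round black rubber foot 28 mm across, 14 mm tall; 60 g, 20 mm tall overall. Point on its axis, half-way up. Its z axis points from foot to coloured face: up at the start (foot on the mat, plate underside 14 mm above the mat), down once turned over.
- coaster_b_mid (a point): coaster with a yellow face (may be absent): round plate 90 mm across, 6 mm thick, on one central round black rubber foot 28 mm across, 14 mm tall; 60 g, 20 mm tall overall. Point on its axis, half-way up. Its z axis points from foot to coloured face: up at the start (foot on the mat, plate underside 14 mm above the mat), down once turned over.
- coaster_c_mid (a point): coaster with a red face (may be absent): round plate 90 mm across, 6 mm thick, on one central round black rubber foot 28 mm across, 14 mm tall; 60 g, 20 mm tall overall. Point on its axis, half-way up. Its z axis points from foot to coloured face: up at the start (foot on the mat, plate underside 14 mm above the mat), down once turned over.
- spatula_grip (a point): slotted spatula, 160 g, hung level on the rack's two hooks. Point: centre of its straight green grip, 140 mm long (x), 20 wide (y), 26 tall (z); x points to the blade, z is up as it hangs; centre of mass about 20 mm ahead and 10 mm below. A thin neck drops from the grip's front (x 64 mm) to the blade's rear. The blade is turned +45 degrees about x: its left (+y) edge hangs higher.
- spatula_slot (a point): centre of the slot in the spatula's flat steel two-tined blade, 140 mm ahead of and 59 mm below the grip's centre, axes as the grip's. Rolling the grip -45 degrees about x levels the blade: 72 mm wide, 3 mm thick, x 80 to 190 mm from the grip; two 16 mm tines, slot 40 mm wide, open in front, closed behind at x 96 mm: a coaster's foot fits it, the plate lies on the tines.
- rack_seat (a point): dark steel rack fixed on the desk (base 150 x 75 mm) with two upturned steel hooks 92 mm apart along x, open upwards, 32 mm wide inside (y); tips rise 22 mm and rear posts (+y) 34 mm above where the grip's underside lies. Point: where the grip's centre lies when hung, 128 mm above the desk; x along the hung grip towards the blade, z up.
- mat: grey desk mat, fixed, 210 (x) x 560 (y) x 3 mm thick; origin at the centre of its underside, on the desk.
- wood_box: small dark wooden open box, 110 x 90 x 70 mm; bystander, loose; origin at the centre of its underside.
- steel_cup: stainless steel cup, 74 mm across, 100 mm tall; bystander, loose; origin at the centre of its underside.
- paperweight: round green glass paperweight, 76 mm across, 44 mm tall; bystander, loose; origin at the centre of its underside.
- phone_stand: white plastic phone stand, 85 x 75 mm, 100 mm tall; bystander, loose; origin at the centre of its underside.
- key_pad: matte grey key pad, 75 x 150 mm, 27 mm tall; bystander, loose; origin at the centre of its underside.
Not all that is in view belongs to the job. Of the things shaped like the part that bears rack_seat, the dark steel one is meant. Leave any green look-alike of the part that bears coaster_c_mid alone.

How it is judged:
By the outcome, as a careful person would: the job done as asked, in the order asked, and still so for the second after the job is handed in, with the robot touching nothing.
Of coaster_a, coaster_b, coaster_c only 2 to 3 are there at a start; the rules pass over those that are not, and their reading is None.
At some moment in a run one of coaster_a, coaster_b, coaster_c may be knocked a few centimetres aside while the robot is not near it.
It also fails if it takes over 210 s, if anything falls off the work surface, if the arm or the gripper's body presses on something with over 40 N, if the wrist force passes 120 N, or if a joint passes its speed limit or range.

## Robot

A 6-joint arm with a two-finger parallel gripper is mounted at the origin on the work surface. World frame = base frame: x ahead of the robot, y to its left, z up, the work surface at z = 0. Lengths are in m, angles in degrees, forces in N, time in s.
With the tool pointing down it reaches from about 0.35 to 0.725 m from the base axis. Payload 6 kg.
Tool frame: the origin (TCP) lies where the fingers leave the gripper's body, on its centre line; the fingertips stand 73 mm ahead of it and the grasp point (between the pads) lies 54 mm ahead of it; x points along the fingers, z is the direction in which the jaws open and shut, and the axes are right-handed (so a half turn about x gives the same grasp; the last joint's range is limited). The gripper opens to 85 mm and grips with 20 to 120 N. Pads are 22 mm wide; open, the fingers measure 114 mm over their backs; the gripper's body (76 mm by 85 mm) begins 54 mm behind the grasp point. The pads swing forward as they close: fully open they stand 13 mm farther back than shut.
Start: joints at [92.573, 2.303, 4.859, 0, -92.561, -19.12], TCP at [0.171, 0.575, 0.304] pointing down, gripper open.
Joint ranges: [-146.85, 146.85], [-73.84, 115.35], [-62.03, 85.46], [-188.31, 113.3], [-161.28, -10.13], [-171.36, 171.36]. Speed limits (degrees/s): [147.25, 147.25, 172.46, 180, 180, 180].

## Interface

Orientations are given as [roll, pitch, yaw] about the fixed x, y, z axes, in that order (R = Rz(yaw) Ry(pitch) Rx(roll)).
In Python, from cell import read_state, capture, sign_off gives the robot as it stands.
- The arm moves only by the tool step_arm, never from a script. Its argument "motion" is a list of rows, each an object of numbers: "x", "y", "z": the shift along the tool's x, y, z in mm; "twist": the turn about the tool's x in rad. In form: [{"x": .., "y": .., "z": .., "twist": ..}, ...]. A call has 1 to 12 rows; each row shifts and turns the commanded pose from where the row before left it, along the tool's axes as they then stand; what a row does not reach is not made up. A row lasts 1/12 s, in which the tool goes at most 41.7 mm and 7.16 degrees, less where a joint would pass 70% of its speed; a pose out of reach is approached as far as the arm can. A call is refused whole if a number of a shift passes 41.7 or a number of a turn 0.125, either way. A call with a gripper value outside its range is refused whole. "grip" is the finger opening in mm, from 0 to 85.4, set as the call begins (left out, the last holds). The fingers move at their own pace and stop on an object; "force" is the grip in N (left out, the last holds). Time passes only in rows, so rows that do not move let the fingers close. It gives the time, the measured TCP pose, the force and the opening at its end, in the units of the state.
- read_state(): the state, without advancing time (a new reading comes with each control period).
- capture(name): name is "scene" or "top"; returns a dict with "frame" (420x560x3 uint8, red, green, blue), "fovy" (degrees; the focal length in pixels is half the picture's height over the tangent of half this angle, whatever the lens; pixels are square), "cx", "cy" (the principal point, pixels), "world_from_camera" (4x4, takes a point from camera to world coordinates). Camera axes: x right, y up, looking along -z (the intrinsics and any distortion apply to the point x, -y, -z); pixel columns grow to the right and rows downward; lengths in m; the calibration is good to about 2 mm. A picture is of the moment at which its call begins. There is no depth.
- sign_off(): hands the job in, once; it reports no verdict.
The state is a dict: "time_s": time; "joint_positions": joint angles; "qvel": joint speeds; "joint_torque": joint torques, N m; "ee_pos": TCP position; "eef_rot": TCP orientation; "ft_force": force on the tool from outside, world axes, zero at the start; "torque": the same for the moment, N m; "grip_width": finger opening in m.
Only numpy, scipy, OpenCV 4.12 (cv2) and the standard library are available. Lean on these libraries where they do the work, as an engineer would, in place of code of your own. Each camera call takes 0.05 s, during which the arm holds its last target.

## Working session

There is one attempt and no reset: what is moved stays moved. The work goes in short steps, Python scripts to look and compute and a tool call to move; the robot and the scene stay as the last step left them, time stands still between calls to the robot, and variables do not carry over. Pictures are saved under pics/ and viewed, and the job is handed in when it is done.

Besides the shell and the picture viewer there is one more tool, called after "Request:" as name(argument=value, ...) on one line, values as JSON. step_arm: Moves the arm, as the interface text tells. Its arguments: {"type":"object","properties":{"motion":{"type":"array","items":{"type":"object","properties":{"x":{"type":"number"},"y":{"type":"number"},"z":{"type":"number"},"twist":{"type":"number"}}}},"grip":{"type":"number"},"force":{"type":"number"}},"required":["motion"]}

```bash
ls; mkdir -p pics
python3 - <<'E'
from cell import read_state, capture
import cv2, numpy as np, json
s=read_state(); print(s)
for n in ("scene","top"):
    c=capture(n); cv2.imwrite(f"pics/{n}0.png",c["frame"][:,:,::-1])
    print(n,{k:(v if not hasattr(v,'tolist') else np.round(v,4).tolist()) for k,v in c.items() if k!="frame"})
E
```

```text
pics
{'time_s': 0.0, 'joint_positions': array([ 9.25733315e+01,  2.33746227e+00,  4.80263660e+00, -2.88852997e-02,
       -9.25611024e+01, -1.91203293e+01]), 'qvel': array([-0.0227191 ,  0.01653758, -0.05477105,  0.05969612,  0.04679247,
        0.10378953]), 'joint_torque': array([ 6.24546192e-05, -3.68204284e+01,  3.47402108e+01,  6.93210572e+00,
       -5.48133903e-03, -1.45988940e-05]), 'ee_pos': array([0.17071815, 0.57498958, 0.3028856 ]), 'eef_rot': array([   2.37712427,   89.89982536, -104.16860697]), 'ft_force': array([-0.07091441,  0.25740336,  0.09667284]), 'torque': array([ 0.00587638, -0.03236183, -0.04039022]), 'grip_width': 0.08562875196603467}
scene {'fovy': 49.901455470137876, 'cx': 284.8547749647974, 'cy': 205.1720898550496, 'world_from_camera': [[0.4182, -0.7642, 0.4909, 1.1722], [0.9083, 0.3456, -0.2358, -0.2942], [0.0105, 0.5445, 0.8387, 1.1517], [0.0, 0.0, 0.0, 1.0]]}
top {'fovy': 57.16480403560814, 'cx': 277.979181495813, 'cy': 200.6305873104215, 'world_from_camera': [[-0.0213, 0.9958, -0.089, 0.4717], [-0.9998, -0.0211, 0.0041, 0.0218], [0.0022, 0.089, 0.996, 1.1657], [0.0, 0.0, 0.0, 1.0]]}
```

View pics/scene0.png

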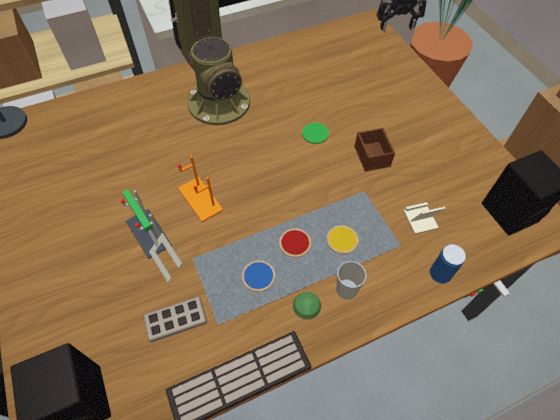

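View pics/top0.png

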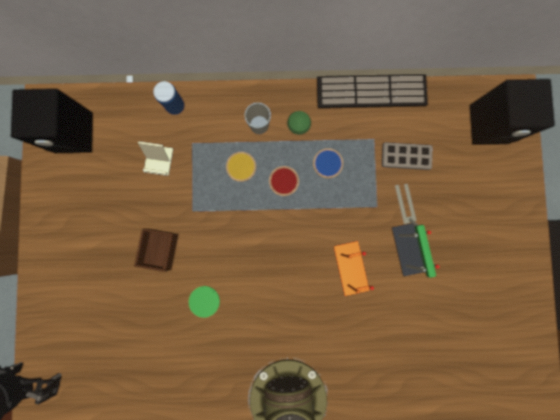

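```bash
cat > h.py <<'E'
from cell import read_state, capture
import cv2, numpy as np
from scipy.spatial.transform import Rotation as Ro
def shot(n,save=None,scale=None,crop=None):
    c=capture(n)
    if save:
        im=c["frame"][:,:,::-1]
        if crop: im=im[crop[1]:crop[3],crop[0]:crop[2]]
        if scale: im=cv2.resize(im,None,fx=scale,fy=scale,interpolation=cv2.INTER_CUBIC)
        cv2.imwrite(f"pics/{save}.png",im)
    return c
def ray(c,u,v):
    H,W=c["frame"].shape[:2]; f=H/2/np.tan(np.radians(c["fovy"])/2)
    d=np.array([(u-c["cx"])/f,-(v-c["cy"])/f,-1.])
    T=np.array(c["world_from_camera"]); return T[:3,3],T[:3,:3]@d
def on_z(c,u,v,z):
    o,d=ray(c,u,v); return o+d*(z-o[2])/d[2]
def proj(c,p):
    H,W=c["frame"].shape[:2]; f=H/2/np.tan(np.radians(c["fovy"])/2)
    q=np.linalg.inv(np.array(c["world_from_camera"]))@np.r_[p,1]
    return c["cx"]+f*q[0]/-q[2], c["cy"]-f*q[1]/-q[2]
RNG={"blue":((100,110,60),(125,255,255)),"yellow":((20,120,100),(33,255,255)),"red":((0,150,80),(6,255,255)),"green":((50,120,60),(75,255,255))}
def blobs(c,col,amin=60):
    hsv=cv2.cvtColor(c["frame"],cv2.COLOR_RGB2HSV); lo,hi=RNG[col]
    m=cv2.inRange(hsv,lo,hi)
    if col=="red": m|=cv2.inRange(hsv,(174,150,80),(180,255,255))
    cs,_=cv2.findContours(m,cv2.RETR_EXTERNAL,cv2.CHAIN_APPROX_NONE)
    return [k for k in cs if cv2.contourArea(k)>=amin]
def cen(k):
    M=cv2.moments(k); return M["m10"]/M["m00"],M["m01"]/M["m00"]
def tool():
    s=read_state(); R=Ro.from_euler('xyz',s["eef_rot"],degrees=True).as_matrix()
    return s,R
E
python3 - <<'E'
from h import *
for n in ("scene","top"):
    c=shot(n)
    for col in RNG:
        for k in blobs(c,col):
            u,v=cen(k); z=.023 if col!="green" else .141
            print(n,col,cv2.contourArea(k),np.round((u,v),1),np.round(on_z(c,u,v,z),4),"rect",[np.round(x,1) for x in cv2.minAreaRect(k)])
    
s,R=tool(); print(R.round(3))
c=shot("top","t_crop",5,(370,170,450,290))
c=shot("scene","s_crop",5,(100,170,230,290))
E
```

```text
scene blue 543.5 [258.1 275.2] [ 0.6869 -0.1374  0.023 ] rect [array([258.2, 275.2]), array([26.2, 26.9]), np.float64(45.0)]
scene blue 450.5 [442.8 269.6] [0.8809 0.3294 0.023 ] rect [array([443.2, 268.3]), array([23.6, 28.1]), np.float64(36.4)]
scene yellow 515.5 [342.2 238.8] [0.6825 0.1242 0.023 ] rect [array([342.2, 238.8]), array([26.9, 24.7]), np.float64(45.0)]
scene red 477.5 [294.8 241.9] [ 0.6357 -0.0029  0.023 ] rect [array([295. , 241.5]), array([23., 26.]), np.float64(90.0)]
scene green 301.5 [137.  210.2] [ 0.434  -0.3722  0.141 ] rect [array([136.9, 210. ]), array([46.3,  7.9]), np.float64(58.0)]
scene green 390.5 [314.9 132.6] [0.3828 0.1796 0.141 ] rect [array([315. , 132.5]), array([19., 26.]), np.float64(90.0)]
top blue 417.0 [327.7 162.7] [ 0.6849 -0.1347  0.023 ] rect [array([327.5, 162.5]), array([23., 23.]), np.float64(90.0)]
top blue 106.0 [171.8 105.1] [0.8723 0.3338 0.023 ] rect [array([174.2, 104.7]), array([15. , 15.8]), np.float64(53.1)]
top yellow 540.0 [240.5 166.1] [0.6802 0.1272 0.023 ] rect [array([240.5, 166. ]), array([26.2, 26.2]), np.float64(45.0)]
top red 448.0 [283.5 180.6] [ 0.6336 -0.0007  0.023 ] rect [array([284. , 180.5]), array([23., 24.]), np.float64(90.0)]
top green 681.5 [203.6 301.3] [0.3038 0.2171 0.141 ] rect [array([203.5, 301. ]), array([30., 29.]), np.float64(90.0)]
top green 347.5 [425.6 250.9] [ 0.4217 -0.3691  0.141 ] rect [array([425.5, 250.7]), array([52.6,  8.1]), np.float64(76.3)]
[[-0.     0.959 -0.285]
 [-0.001 -0.285 -0.959]
 [-1.     0.     0.001]]
```

View pics/t_crop.png

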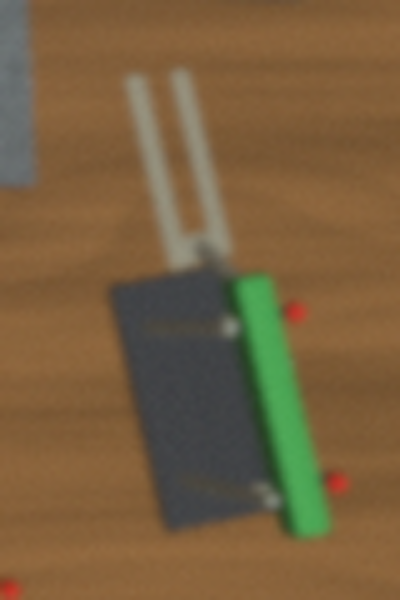

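View pics/s_crop.png

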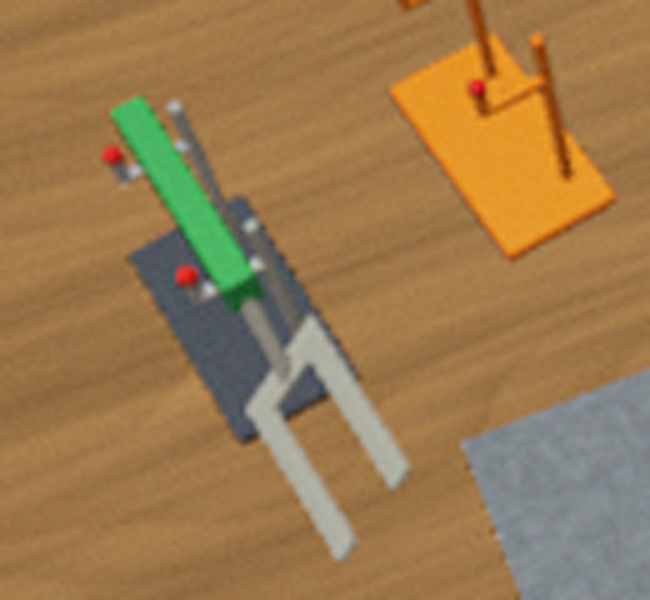

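```bash
cat >> h.py <<'E'
def tri(cs,uvs):
    A=np.zeros((3,3));b=np.zeros(3);L=[]
    for c,(u,v) in zip(cs,uvs):
        o,d=ray(c,u,v); d/=np.linalg.norm(d);P=np.eye(3)-np.outer(d,d);A+=P;b+=P@o;L.append((o,P))
    p=np.linalg.solve(A,b); return p,max(np.linalg.norm(P@(p-o)) for o,P in L)
E
python3 - <<'E'
from h import *
cs=[shot("top"),shot("scene")]
T=dict(fl=(417,226),fr=(424.3,225),rl=(428.2,277),rr=(435.6,276))
S=dict(fl=(151,223),fr=(144,227.6),rl=(128,189),rr=(122.4,192))
for k in T:
    p,e=tri(cs,[T[k],S[k]]); print(k,p.round(4),e.round(4), on_z(cs[0],*T[k],.141).round(4), on_z(cs[1],*S[k],.141).round(4))
b=[(370+295/5,170+312/5),(370+337/5,170+482/5)]; d=[(100+187/5,170+275/5),(100+112/5,170+155/5)]
for i in range(2): print("bead",tri(cs,[b[i],d[i]]))
for n,c in zip("ts",cs):
    for k in blobs(c,"red",4): print(n,cen(k))
print("pred coaster")
# mat corners in top
c=cs[0]
for p in [(192,142),(375,139),(377,207),(194,211)]: print("mat",on_z(c,*p,.003).round(4))
for nm,p,z in [("cup",(258,118),.1),("pw",(299,122),.03),("stand",(156,158),.05),("keypad",(408,156),.02),("orange",(352,268),.0)]: print(nm,on_z(c,*p,z).round(3))
E
```

```text
fl [ 0.4878 -0.3496  0.1416] 0.0002 [ 0.4878 -0.35    0.141 ] [ 0.4875 -0.3494  0.141 ]
fr [ 0.4903 -0.3705  0.1368] 0.0007 [ 0.49   -0.3696  0.141 ] [ 0.4936 -0.3695  0.141 ]
rl [ 0.3523 -0.3764  0.134 ] 0.0014 [ 0.3536 -0.3723  0.141 ] [ 0.357 -0.377  0.141]
rr [ 0.3552 -0.3941  0.1346] 0.0003 [ 0.3558 -0.3919  0.141 ] [ 0.3605 -0.3932  0.141 ]
bead (array([ 0.47045239, -0.38473059,  0.12933377]), np.float64(0.0008109407624974521))
bead (array([ 0.37986073, -0.40214755,  0.12923477]), np.float64(0.0007250968136847921))
t (371.5833333333333, 287.6666666666667)
t (437.0, 266.0)
t (363.6296296296296, 253.07407407407405)
t (428.5, 232.0)
t (283.5118782479584, 180.52338530066814)
s (472.82051282051276, 293.56410256410254)
s (294.8110760602874, 241.92218717139852)
s (136.5, 224.64583333333331)
s (122.13333333333333, 200.5)
s (179.07407407407405, 165.62962962962962)
pred coaster
mat [0.7617 0.277  0.003 ]
mat [ 0.7594 -0.2852  0.003 ]
mat [ 0.5498 -0.2821  0.003 ]
mat [0.5494 0.2713 0.003 ]
cup [0.803 0.069 0.1  ]
pw [ 0.81  -0.051  0.03 ]
stand [0.704 0.372 0.05 ]
keypad [ 0.701 -0.378  0.02 ]
orange [ 0.369 -0.2    0.   ]
```

Run:
```python
from h import *
c=shot("top"); s=shot("scene")
def a(p,q,z,c=c):
    P=on_z(c,*p,z);Q=on_z(c,*q,z); d=P-Q; print(P.round(4),Q.round(4),np.degrees(np.arctan2(d[1],d[0])).round(1))
a((428.5,232),(437,266),.130)
g=lambda x,y:(370+x/5,170+y/5)
a(g(112,288),g(168,528),.003); a(g(180,72),g(222,262),.045); a(g(138,75),g(178,262),.085)
a((136.5,224.6),(122.1,200.5),.13,s)
k=[k for k in blobs(c,"green") if cen(k)[0]>400][0]
vx,vy,x,y=cv2.fitLine(k,cv2.DIST_L2,0,.01,.01).ravel(); sg=-np.sign(vy)
a((x+sg*vx*25,y+sg*vy*25),(x-sg*vx*25,y-sg*vy*25),.141)
pts=k.reshape(-1,2); print(pts[:,1].min(),pts[:,1].max())
m=np.zeros((420,560),np.uint8);cv2.drawContours(m,[k],-1,255,-1)
for r in range(224,280,6):
    q=np.where(m[r])[0]; print(r,q.min(),q.max()) if len(q) else None
```

```text
[ 0.4712 -0.384   0.13  ] [ 0.3807 -0.4016  0.13  ] 11.0
[ 0.4867 -0.3257  0.003 ] [ 0.3434 -0.3523  0.003 ] 10.5
[ 0.6116 -0.3591  0.045 ] [ 0.4999 -0.3778  0.045 ] 9.5
[ 0.6054 -0.3216  0.085 ] [ 0.4994 -0.3389  0.085 ] 9.2
[ 0.4693 -0.3858  0.13  ] [ 0.379  -0.4018  0.13  ] 10.1
[ 0.4865 -0.3572  0.141 ] [ 0.3585 -0.3809  0.141 ] 10.5
225 276
230 417 424
236 419 425
242 420 426
248 421 429
254 422 430
260 424 431
266 426 432
272 427 434
```

Candidates: the green bar at top (425,250) is the spatula's grip. The green disc at (204,302) is the coaster look-alike, the rack at (352,268) is the orange look-alike, and the dark rack at (410,250) is the one meant. The crops confirm a green grip on the dark rack with the fork ahead of it, and red beads on its hook tips.

Request:
step_arm(motion=[{"twist":-0.117},{"twist":-0.117},{"twist":-0.117},{"twist":-0.117},{"y":13,"z":30},{"y":13,"z":30},{"y":13,"z":30},{"y":13,"z":30},{"y":13,"z":30},{"y":13,"z":30},{"y":13,"z":30},{"y":13,"z":30}], grip=85, force=70)

```text
invalid input at $.motion[0]: expected keys x, y, z, twist
```

All keys needed.

Request:
step_arm(motion=[{"x":0,"y":0,"z":0,"twist":-0.117},{"x":0,"y":0,"z":0,"twist":-0.117},{"x":0,"y":0,"z":0,"twist":-0.117},{"x":0,"y":0,"z":0,"twist":-0.117},{"x":0,"y":13,"z":30,"twist":0},{"x":0,"y":13,"z":30,"twist":0},{"x":0,"y":13,"z":30,"twist":0},{"x":0,"y":13,"z":30,"twist":0},{"x":0,"y":13,"z":30,"twist":0},{"x":0,"y":13,"z":30,"twist":0},{"x":0,"y":13,"z":30,"twist":0},{"x":0,"y":13,"z":30,"twist":0}], grip=85, force=70)

```text
time_s: 1.5
ee_pos: [0.3165, 0.3561, 0.3042]
eef_rot: [150.5, 90.0, 70.8]
ft_force: [1.0, 1.2, 0.1]
grip_width: 0.085
```

```bash
cat >> h.py <<'E'
def heading():
    s,R=tool(); return s,R,np.degrees(np.arctan2(R[1,1],R[0,1]))
def go(p,yaw=None):
    "TCP target world (m); yaw = desired heading of tool y (deg). twist first, then shift"
    s,R,h=heading()
    if yaw is None: yaw=h; 
    dt=-np.radians((yaw-h+180)%360-180)
    R2=R@Ro.from_rotvec([dt,0,0]).as_matrix()
    d=R2.T@(np.array(p)-s["ee_pos"])*1000
    print("t",round(s["time_s"],2),"pos",s["ee_pos"].round(4),"head",h.round(2),"J",s["joint_positions"].round(0),"F",s["ft_force"].round(1),"w",round(s["grip_width"]*1000,1))
    print("twist %.3f  x %.1f y %.1f z %.1f"%(dt,*d))
E
python3 - <<'E'
from h import *
go((.5,.1,.303),10.3); go((.4417,-.368,.303),10.3); go((.4417,-.368,.128+.054),10.3)
E
```

```text
t 1.5 pos [0.3165 0.3561 0.3042] head 10.29 J [ 73. -17. -13.   0. -94.  28.] F [1.  1.2 0.1] w 85.0
twist -0.000  x 1.0 y 134.8 z 284.7
t 1.5 pos [0.3165 0.3561 0.3042] head 10.29 J [ 73. -17. -13.   0. -94.  28.] F [1.  1.2 0.1] w 85.0
twist -0.000  x 0.7 y -6.3 z 734.8
t 1.5 pos [0.3165 0.3561 0.3042] head 10.29 J [ 73. -17. -13.   0. -94.  28.] F [1.  1.2 0.1] w 85.0
twist -0.000  x 121.7 y -6.3 z 734.9
```

Request:
step_arm(motion=[{"x":0,"y":17,"z":35,"twist":0},{"x":0,"y":17,"z":35,"twist":0},{"x":0,"y":17,"z":35,"twist":0},{"x":0,"y":17,"z":35,"twist":0},{"x":0,"y":17,"z":35,"twist":0},{"x":0,"y":17,"z":35,"twist":0},{"x":0,"y":17,"z":35,"twist":0},{"x":0,"y":17,"z":35,"twist":0},{"x":0,"y":-10,"z":38,"twist":0},{"x":0,"y":-12,"z":38,"twist":0},{"x":0,"y":-12,"z":38,"twist":0},{"x":0,"y":-12,"z":38,"twist":0}])

```text
time_s: 2.5
ee_pos: [0.481, -0.0533, 0.3041]
eef_rot: [78.7, 90.0, -1.0]
ft_force: [0.6, 0.2, -0.2]
grip_width: 0.0847
```

Request:
step_arm(motion=[{"x":0,"y":-14,"z":38,"twist":0},{"x":0,"y":-14,"z":38,"twist":0},{"x":0,"y":-14,"z":38,"twist":0},{"x":0,"y":-14,"z":38,"twist":0},{"x":0,"y":-14,"z":38,"twist":0},{"x":0,"y":-14,"z":38,"twist":0},{"x":0,"y":-12,"z":34,"twist":0},{"x":0,"y":0,"z":0,"twist":0}])

```text
time_s: 3.17
ee_pos: [0.4319, -0.3311, 0.3032]
eef_rot: [-80.8, 89.9, -160.8]
ft_force: [-0.5, 1.4, -0.7]
grip_width: 0.0851
```

Run:
```python
from h import *
go((.4417,-.368,.128+.054),10.3)
```

```text
t 3.17 pos [ 0.4319 -0.3311  0.3032] head 9.95 J [-16.  -6.  -3.   0. -93. 116.] F [-0.5  1.4 -0.7] w 85.1
twist -0.006  x 121.2 y 3.3 z 38.0
```

Request:
step_arm(motion=[{"x":0,"y":1,"z":9,"twist":-0.006},{"x":0,"y":1,"z":9,"twist":0},{"x":0,"y":0,"z":0,"twist":0},{"x":0,"y":0,"z":0,"twist":0}])

```text
time_s: 3.5
ee_pos: [0.4395, -0.3435, 0.3038]
eef_rot: [-122.2, 90.0, 158.4]
ft_force: [-1.1, 0.6, 0.5]
grip_width: 0.0851
```

Run:
```python
from h import *
go((.4417,-.368,.128+.054),10.3)
shot("top","t1",5,(370,200,470,300))
```

```text
t 3.5 pos [ 0.4395 -0.3435  0.3038] head 10.65 J [-17.  -4.  -1.  -0. -93. 118.] F [-1.1  0.6  0.5] w 85.1
twist 0.006  x 121.8 y -2.2 z 24.6
```

View pics/t1.png

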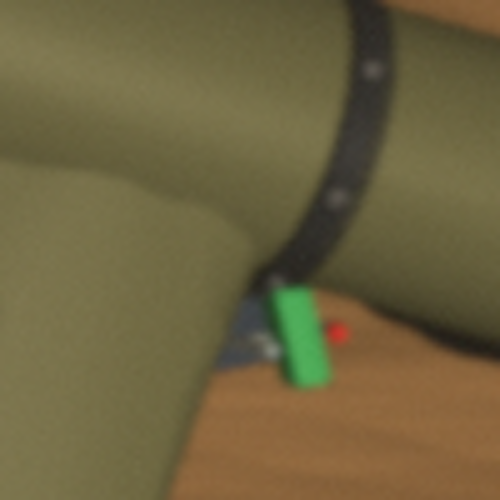

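Request:
step_arm(motion=[{"x":0,"y":-1,"z":13,"twist":0.006},{"x":0,"y":-1,"z":12,"twist":0},{"x":0,"y":0,"z":0,"twist":0},{"x":15,"y":0,"z":0,"twist":0},{"x":15,"y":0,"z":0,"twist":0},{"x":15,"y":0,"z":0,"twist":0},{"x":0,"y":0,"z":0,"twist":0},{"x":0,"y":0,"z":0,"twist":0}])

```text
time_s: 4.22
ee_pos: [0.4414, -0.3688, 0.2585]
eef_rot: [-110.5, 89.9, 169.8]
ft_force: [0.8, -0.1, 0.4]
grip_width: 0.0848
```

Run:
```python
from h import *
go((.4417,-.368,.128+.054),10.3)
shot("scene","s1",4,(80,130,230,270))
```

```text
t 4.22 pos [ 0.4414 -0.3688  0.2585] head 10.27 J [-20.  -1.  -4.   0. -88. 120.] F [ 0.8 -0.1  0.4] w 84.8
twist -0.001  x 76.5 y 0.6 z -0.7
```

View pics/s1.png

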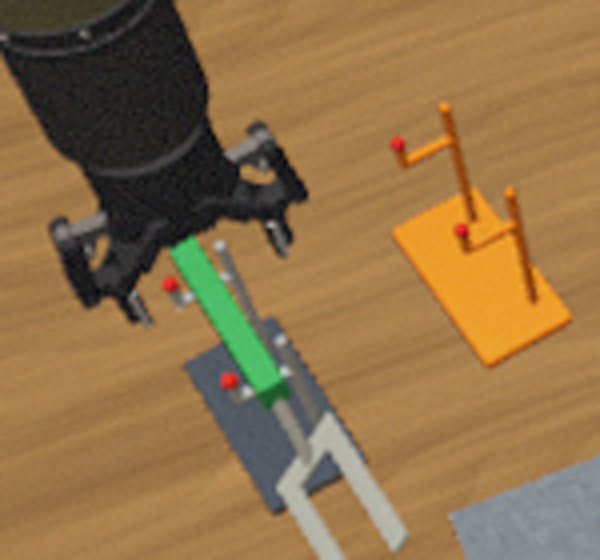

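The gripper sits astride the grip: the fingers are at crop (135,310) and (280,240), with the grip between them.

Request:
step_arm(motion=[{"x":15,"y":0,"z":0,"twist":0},{"x":15,"y":0,"z":0,"twist":0},{"x":15,"y":0,"z":0,"twist":0},{"x":15,"y":0,"z":0,"twist":0},{"x":10,"y":0,"z":0,"twist":0},{"x":7,"y":0,"z":0,"twist":0},{"x":0,"y":0,"z":0,"twist":0},{"x":0,"y":0,"z":0,"twist":0}])

```text
time_s: 4.93
ee_pos: [0.4418, -0.3689, 0.1827]
eef_rot: [20.2, 89.9, -59.6]
ft_force: [0.3, 0.7, 1.1]
grip_width: 0.085
```

Request:
step_arm(motion=[{"x":0,"y":0,"z":0,"twist":0},{"x":0,"y":0,"z":0,"twist":0},{"x":0,"y":0,"z":0,"twist":0},{"x":0,"y":0,"z":0,"twist":0},{"x":0,"y":0,"z":0,"twist":0},{"x":0,"y":0,"z":0,"twist":0},{"x":0,"y":0,"z":0,"twist":0},{"x":0,"y":0,"z":0,"twist":0},{"x":0,"y":0,"z":0,"twist":0},{"x":0,"y":0,"z":0,"twist":0}], grip=0, force=80)

```text
time_s: 5.77
ee_pos: [0.4417, -0.3688, 0.1824]
eef_rot: [36.0, 90.0, -43.7]
ft_force: [-0.2, 1.1, 3.0]
grip_width: 0.0191
```

Run:
```python
from h import *
go((.4417,-.368,.128+.054),10.3)
shot("scene","s2",4,(80,130,230,270))
```

```text
t 5.77 pos [ 0.4417 -0.3688  0.1824] head 10.27 J [-20.  -0. -10.   0. -80. 120.] F [-0.2  1.1  3. ] w 19.1
twist -0.000  x 0.4 y 0.2 z -0.8
```

View pics/s2.png

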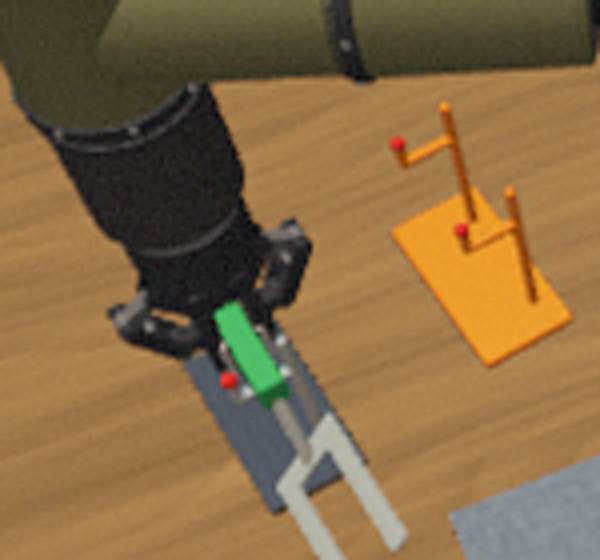

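Request:
step_arm(motion=[{"x":-8,"y":0,"z":0,"twist":0},{"x":-12,"y":0,"z":0,"twist":0},{"x":-15,"y":0,"z":0,"twist":0},{"x":-15,"y":0,"z":0,"twist":0},{"x":-15,"y":0,"z":0,"twist":0},{"x":-10,"y":0,"z":0,"twist":0},{"x":0,"y":0,"z":0,"twist":0},{"x":0,"y":0,"z":0,"twist":0}])

```text
time_s: 6.48
ee_pos: [0.4417, -0.3687, 0.2572]
eef_rot: [81.5, 90.0, 1.8]
ft_force: [0.6, 0.7, -2.1]
grip_width: 0.019
```

Run:
```python
from h import *
go((.4417,-.368,.128+.054),10.3)
c=shot("scene","s3",4,(80,130,230,270))
c=shot("top","t3")
```

```text
t 6.48 pos [ 0.4417 -0.3687  0.2572] head 10.26 J [-20.  -1.  -4.  -0. -88. 120.] F [ 0.6  0.7 -2.1] w 19.0
twist -0.001  x 75.2 y 0.1 z -0.7
```

View pics/s3.png

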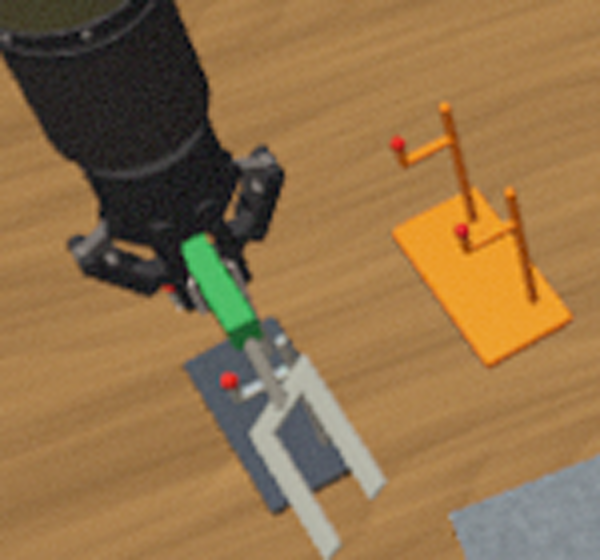

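View pics/t3.png

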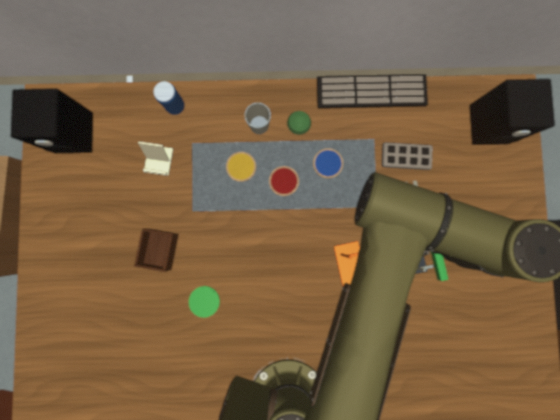

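Spatula is off the hooks, level in the jaws (grip at crop (225,290), tines down to (330,550)).

Request:
step_arm(motion=[{"x":-15,"y":0,"z":0,"twist":0},{"x":-20,"y":0,"z":0,"twist":0},{"x":-15,"y":0,"z":0,"twist":0},{"x":0,"y":0,"z":0,"twist":0.1},{"x":0,"y":0,"z":0,"twist":0.1},{"x":0,"y":0,"z":0,"twist":0.1},{"x":0,"y":0,"z":0,"twist":0.1},{"x":0,"y":0,"z":0,"twist":0.1},{"x":0,"y":0,"z":0,"twist":0.1},{"x":0,"y":0,"z":0,"twist":0}])

```text
time_s: 7.42
ee_pos: [0.4414, -0.3686, 0.3056]
eef_rot: [-93.2, 89.9, 152.4]
ft_force: [0.2, -0.2, -1.4]
grip_width: 0.0189
```

```bash
cat >> h.py <<'E'
ZOFF=.0544+.0855; FW=.130   # TCP z - lower edge z ; TCP to coaster axis along f
def edge_tcp(c,yaw,a,hmat,fw=FW):
    "TCP so that lower blade edge is at coaster centre + a*u, hmat above mat (m)"
    y=np.radians(yaw); f=np.array([np.cos(y),np.sin(y)]); u=np.array([np.sin(y),-np.cos(y)])
    p=np.array(c)[:2]+u*(a-.0255)-f*fw
    return np.array([p[0],p[1],.003+hmat+ZOFF])
E
python3 - <<'E'
from h import *
print(edge_tcp((.686,-.136),-25,-.065,.08))
go(edge_tcp((.686,-.136),-25,-.065,.08),-25)
E
```

```text
[0.60642694 0.00096123 0.2229    ]
t 7.42 pos [ 0.4414 -0.3686  0.3056] head -24.31 J [-20.  -1.   1.  -0. -93.  86.] F [ 0.2 -0.2 -1.4] w 18.9
twist 0.012  x 82.8 y -6.4 z -404.6
```

Request:
step_arm(motion=[{"x":0,"y":0,"z":-25,"twist":0.012},{"x":0,"y":0,"z":-36,"twist":0},{"x":0,"y":0,"z":-36,"twist":0},{"x":0,"y":0,"z":-36,"twist":0},{"x":0,"y":0,"z":-36,"twist":0},{"x":0,"y":0,"z":-36,"twist":0},{"x":0,"y":0,"z":-36,"twist":0},{"x":0,"y":0,"z":-36,"twist":0},{"x":0,"y":0,"z":-36,"twist":0},{"x":0,"y":0,"z":-36,"twist":0},{"x":0,"y":0,"z":-34,"twist":0},{"x":0,"y":0,"z":-15,"twist":0}])

```text
time_s: 8.42
ee_pos: [0.609, -0.0037, 0.3052]
eef_rot: [-72.5, 89.9, 173.0]
ft_force: [0.7, -0.3, -2.6]
grip_width: 0.0188
```

Request:
step_arm(motion=[{"x":15,"y":0,"z":0,"twist":0},{"x":20,"y":0,"z":0,"twist":0},{"x":20,"y":0,"z":0,"twist":0},{"x":15,"y":0,"z":0,"twist":0},{"x":0,"y":0,"z":0,"twist":0},{"x":0,"y":0,"z":0,"twist":0}])

```text
time_s: 8.92
ee_pos: [0.6078, -0.0077, 0.2359]
eef_rot: [-40.9, 89.8, -155.6]
ft_force: [0.6, -0.7, -1.2]
grip_width: 0.019
```

Run:
```python
from h import *
go(edge_tcp((.686,-.136),-25,-.065,.08),-25)
c=shot("scene","s4",4,(200,180,400,330))
c=shot("top","t4")
```

```text
t 8.92 pos [ 0.6078 -0.0077  0.2359] head -24.71 J [ 18.   4.  -1.   0. -86.  47.] F [ 0.6 -0.7 -1.2] w 19.0
twist 0.005  x 13.0 y -4.9 z -7.3
```

View pics/s4.png

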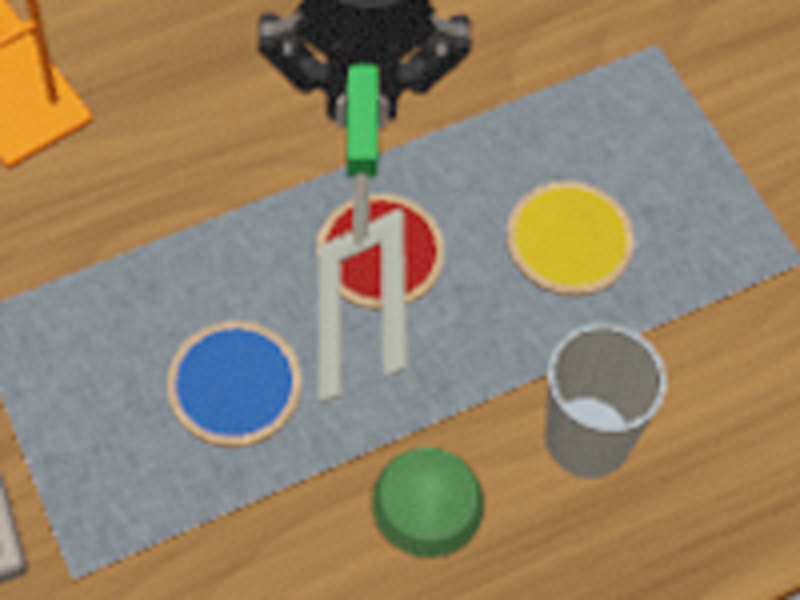

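View pics/t4.png

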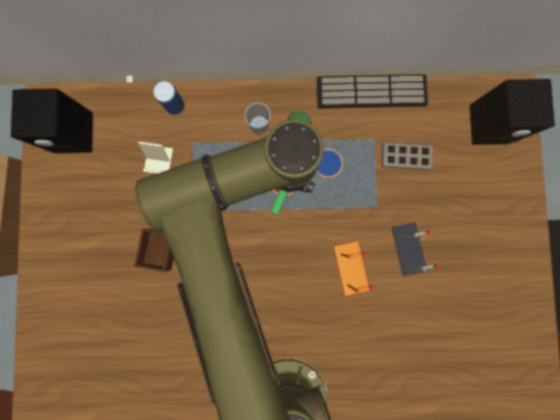

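Run:
```python
from h import *
c=shot("scene"); s,R,h=heading(); p=s["ee_pos"]; f=R[:,1];u=R[:,2]
print(proj(c,p+f*.170+u*.0255+[0,0,-.1399]), "meas right tip outer ~ (280,280)")
print(proj(c,p+f*.170-u*.0255+[0,0,-.0889]), "meas left tip outer ~(301.5,272)")
print(proj(c,p+f*.06+u*.0255+[0,0,-.1399]),"rear R ~",(200+318/4,180+248/4)); print(proj(c,p+f*.06-u*.0255+[0,0,-.0889]),"rear L",(200+405/4,180+207/4))
print(h)
```

```text
(np.float64(280.06648650102557), np.float64(279.1562774656768)) meas right tip outer ~ (280,280)
(np.float64(301.18448576761773), np.float64(270.6709609461271)) meas left tip outer ~(301.5,272)
(np.float64(280.33574605946757), np.float64(240.61630297508728)) rear R ~ (279.5, 242.0)
(np.float64(300.3618895131004), np.float64(231.15578025497356)) rear L (301.25, 231.75)
-24.764652299178703
```

Request:
step_arm(motion=[{"x":10,"y":-2,"z":-4,"twist":0.005},{"x":15,"y":-2,"z":-2,"twist":0},{"x":15,"y":0,"z":0,"twist":0},{"x":15,"y":0,"z":0,"twist":0},{"x":15,"y":0,"z":0,"twist":0},{"x":10,"y":0,"z":0,"twist":0},{"x":5,"y":0,"z":0,"twist":0},{"x":0,"y":0,"z":0,"twist":0},{"x":0,"y":0,"z":0,"twist":0}])

```text
time_s: 9.82
ee_pos: [0.6074, -0.0001, 0.1525]
eef_rot: [102.0, 90.0, -13.1]
ft_force: [0.0, -0.4, -0.7]
grip_width: 0.0187
```

Run:
```python
from h import *
go(edge_tcp((.686,-.136),-25,-.034,.003),-25)
c=shot("scene","s5",4,(200,180,400,330))
```

```text
t 9.82 pos [ 6.074e-01 -1.000e-04  1.525e-01] head -25.08 J [ 19.   5.  -8.   0. -77.  46.] F [ 0.  -0.4 -0.7] w 18.7
twist -0.001  x 6.6 y -1.3 z 30.4
```

View pics/s5.png

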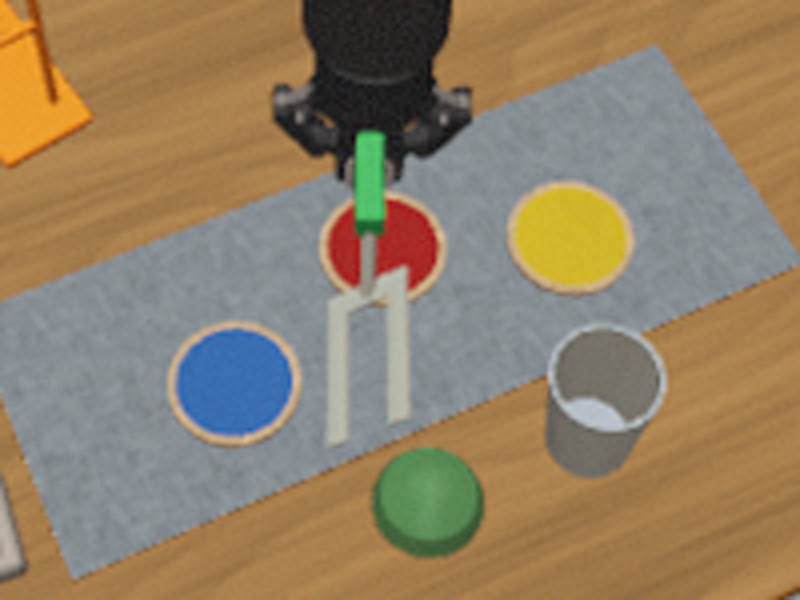

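Request:
step_arm(motion=[{"x":0,"y":0,"z":6,"twist":0},{"x":4,"y":-1,"z":6,"twist":0},{"x":3,"y":0,"z":4,"twist":0},{"x":0,"y":0,"z":4,"twist":0},{"x":0,"y":0,"z":4,"twist":0},{"x":0,"y":0,"z":4,"twist":0},{"x":0,"y":0,"z":0,"twist":0},{"x":0,"y":0,"z":0,"twist":0}])

```text
time_s: 10.53
ee_pos: [0.5943, -0.0253, 0.1451]
eef_rot: [115.4, 90.0, 0.3]
ft_force: [0.2, 0.1, -1.8]
grip_width: 0.0187
```

Run:
```python
from h import *
go(edge_tcp((.686,-.136),-25,-.034,.003),-25)
c=shot("scene","s6",4,(200,180,400,330))
```

```text
t 10.53 pos [ 0.5943 -0.0253  0.1451] head -25.1 J [ 17.   4. -10.   0. -76.  48.] F [ 0.2  0.1 -1.8] w 18.7
twist -0.002  x -0.8 y -0.1 z 2.1
```

View pics/s6.png

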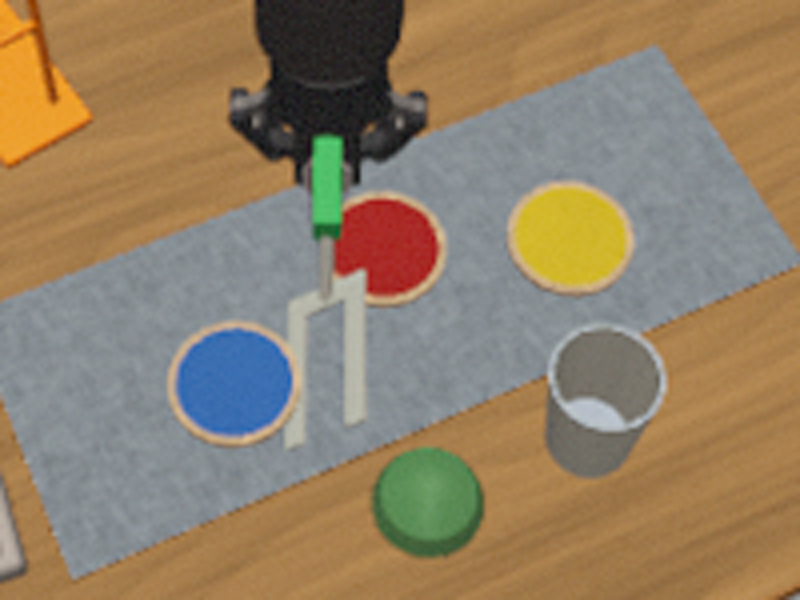

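Request:
step_arm(motion=[{"x":-1,"y":0,"z":3,"twist":0},{"x":-4,"y":0,"z":3,"twist":0},{"x":-5,"y":0,"z":3,"twist":0},{"x":-5,"y":0,"z":3,"twist":0},{"x":-5,"y":0,"z":3,"twist":0},{"x":0,"y":0,"z":0,"twist":0}])

```text
time_s: 11.08
ee_pos: [0.5884, -0.0392, 0.1669]
eef_rot: [113.4, 89.9, -1.7]
ft_force: [-1.0, -0.2, -0.4]
grip_width: 0.0193
```

Run:
```python
from h import *
go(edge_tcp((.686,-.136),-25,0,.0),-25)
c=shot("scene","s7",4,(200,180,400,330))
```

```text
t 11.08 pos [ 0.5884 -0.0392  0.1669] head -25.1 J [ 16.   2. -10.   0. -78.  49.] F [-1.  -0.2 -0.4] w 19.3
twist -0.002  x 23.9 y -0.7 z 21.0
```

View pics/s7.png

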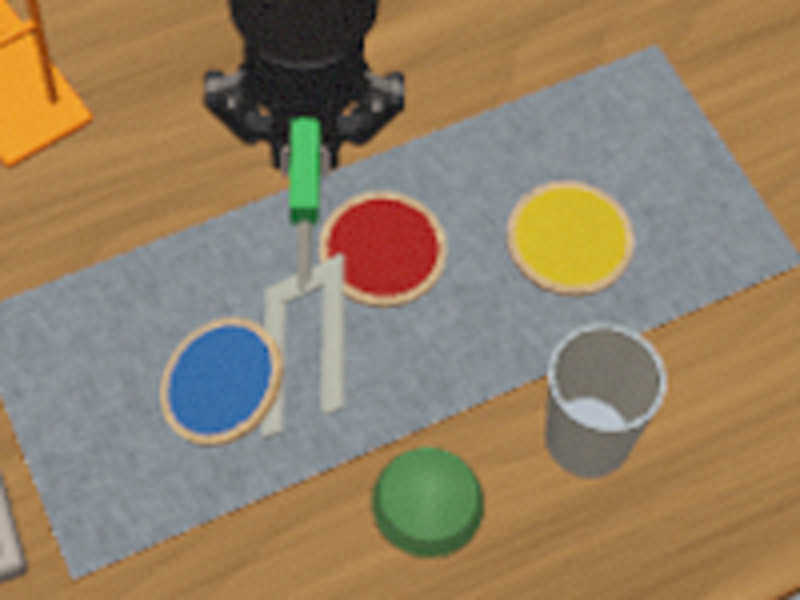

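Request:
step_arm(motion=[{"x":-3,"y":0,"z":2,"twist":0},{"x":-5,"y":0,"z":3,"twist":0},{"x":-5,"y":0,"z":3,"twist":0},{"x":-5,"y":0,"z":3,"twist":0},{"x":-5,"y":0,"z":3,"twist":0},{"x":-4,"y":0,"z":3,"twist":0},{"x":0,"y":0,"z":0,"twist":0}])

```text
time_s: 11.72
ee_pos: [0.581, -0.0546, 0.1934]
eef_rot: [111.2, 89.9, -3.9]
ft_force: [0.3, 1.3, -1.4]
grip_width: 0.0189
```

Run:
```python
from h import *
go(edge_tcp((.686,-.136),-25,0,.0),-25)
c=shot("scene","s8",4,(200,180,400,330))
```

```text
t 11.72 pos [ 0.581  -0.0546  0.1934] head -25.1 J [ 14.   1.  -8.   0. -81.  51.] F [ 0.3  1.3 -1.4] w 18.9
twist -0.002  x 50.5 y -0.5 z 3.9
```

View pics/s8.png

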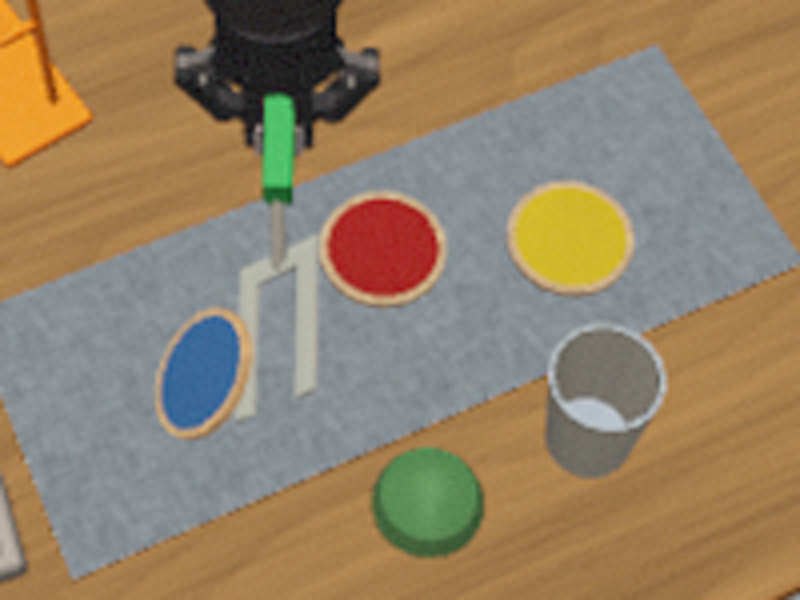

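Request:
step_arm(motion=[{"x":-4,"y":0,"z":4,"twist":0},{"x":-4,"y":0,"z":4,"twist":0},{"x":-4,"y":0,"z":4,"twist":0},{"x":-3,"y":0,"z":4,"twist":0},{"x":-3,"y":0,"z":4,"twist":0},{"x":-2,"y":0,"z":4,"twist":0},{"x":-1,"y":0,"z":4,"twist":0},{"x":0,"y":0,"z":0,"twist":0}])

```text
time_s: 12.43
ee_pos: [0.5687, -0.0801, 0.2134]
eef_rot: [98.2, 90.0, -16.9]
ft_force: [0.8, 0.3, -0.4]
grip_width: 0.019
```

Run:
```python
from h import *
go(edge_tcp((.686,-.136),-25,0,.0),-25)
c=shot("scene","s9",4,(200,180,400,330))
```

```text
t 12.43 pos [ 0.5687 -0.0801  0.2134] head -25.12 J [ 12.  -1.  -8.   0. -83.  53.] F [ 0.8  0.3 -0.4] w 19.0
twist -0.002  x 70.5 y -0.1 z -24.4
```

View pics/s9.png

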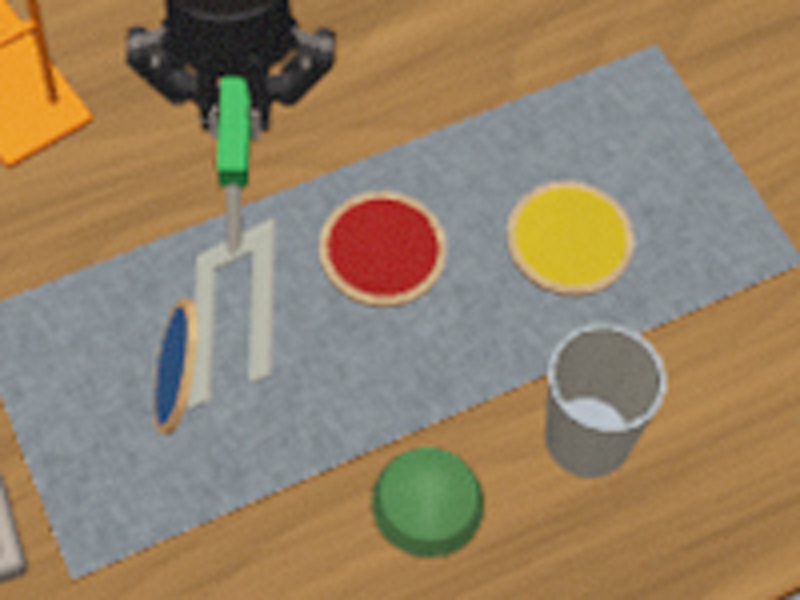

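Request:
step_arm(motion=[{"x":-2,"y":0,"z":4,"twist":0},{"x":-1,"y":0,"z":4,"twist":0},{"x":0,"y":0,"z":4,"twist":0},{"x":0,"y":0,"z":4,"twist":0},{"x":0,"y":0,"z":4,"twist":0},{"x":0,"y":0,"z":4,"twist":0},{"x":0,"y":0,"z":4,"twist":0},{"x":0,"y":0,"z":3,"twist":0},{"x":0,"y":0,"z":0,"twist":0},{"x":0,"y":0,"z":0,"twist":0}])

```text
time_s: 13.32
ee_pos: [0.5557, -0.1077, 0.2159]
eef_rot: [53.8, 90.0, -61.3]
ft_force: [0.1, 0.1, -2.5]
grip_width: 0.0187
```

Run:
```python
from h import *
go(edge_tcp((.686,-.136),-25,0,.0),-25)
c=shot("scene","s10",4,(200,180,400,330))
```

```text
t 13.32 pos [ 0.5557 -0.1077  0.2159] head -25.11 J [  9.  -2.  -9.   0. -83.  56.] F [ 0.1  0.1 -2.5] w 18.7
twist -0.002  x 73.0 y 0.1 z -54.9
```

View pics/s10.png

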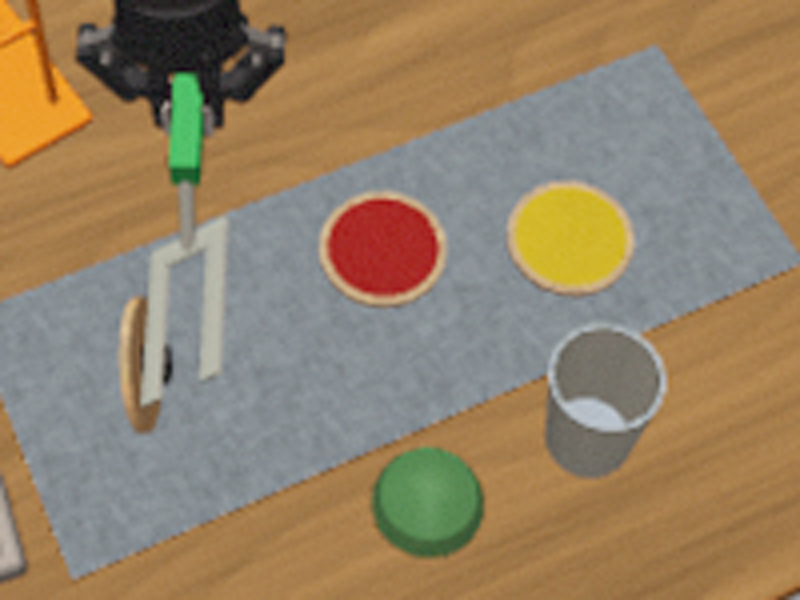

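Request:
step_arm(motion=[{"x":0,"y":0,"z":3,"twist":0},{"x":0,"y":0,"z":3,"twist":0},{"x":0,"y":0,"z":3,"twist":0},{"x":0,"y":0,"z":3,"twist":0},{"x":0,"y":0,"z":3,"twist":0},{"x":0,"y":0,"z":3,"twist":0},{"x":0,"y":0,"z":0,"twist":0},{"x":0,"y":0,"z":0,"twist":0},{"x":0,"y":0,"z":0,"twist":0},{"x":0,"y":0,"z":0,"twist":0}])

```text
time_s: 14.2
ee_pos: [0.5482, -0.1238, 0.216]
eef_rot: [44.7, 90.0, -70.3]
ft_force: [0.5, 0.5, -1.8]
grip_width: 0.019
```

Run:
```python
from h import *
go(edge_tcp((.686,-.136),-25,0,.0),-25)
c=shot("scene","s11",4,(200,180,400,330))
```

```text
t 14.2 pos [ 0.5482 -0.1238  0.216 ] head -25.08 J [  8.  -3. -10.   0. -83.  57.] F [ 0.5  0.5 -1.8] w 19.0
twist -0.001  x 73.0 y 0.1 z -72.7
```

View pics/s11.png

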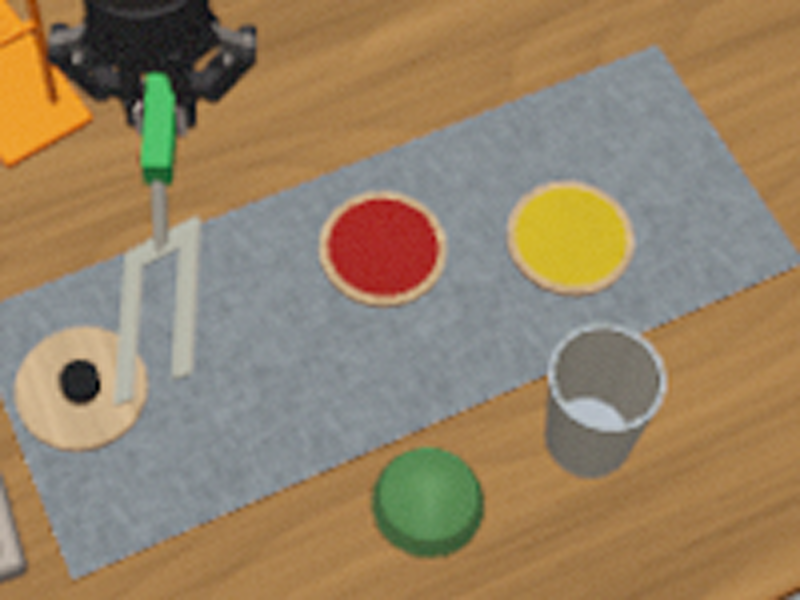

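Run:
```python
from h import *
c=shot("scene")
p=on_z(c,220,275.2,.023);print(p)
for q in [(200+18/4,180+440/4),(200+75/4,180+578/4)]: print("mat edge",on_z(c,*q,.003))
for col in("red","yellow"): print(col,[on_z(c,*cen(k),.023).round(4) for k in blobs(c,col)])
print(edge_tcp((.635,-.002),0,-.065,.08)); go(edge_tcp((.635,-.002),0,-.065,.08),0)
```

```text
[ 0.64428492 -0.23108874  0.023     ]
mat edge [ 0.65834268 -0.28301545  0.003     ]
mat edge [ 0.76348972 -0.28084438  0.003     ]
red [array([ 0.6347, -0.0008,  0.023 ])]
yellow [array([0.6825, 0.1243, 0.023 ])]
[0.505  0.0885 0.2229]
t 14.3 pos [ 0.5482 -0.1237  0.2159] head -25.07 J [  8.  -3. -10.   0. -83.  57.] F [ 0.7 -0.3 -1.1] w 19.1
twist -0.438  x -7.0 y -43.2 z -212.2
```

Blue is turned: its foot points up at scene (220,275), world (.644,-.231), inside the mat. Next red.

Request:
step_arm(motion=[{"x":-2,"y":0,"z":-10,"twist":-0.11},{"x":-2,"y":0,"z":0,"twist":-0.11},{"x":-2,"y":0,"z":0,"twist":-0.11},{"x":0,"y":0,"z":0,"twist":-0.108},{"x":0,"y":-8,"z":-30,"twist":0},{"x":0,"y":-8,"z":-36,"twist":0},{"x":0,"y":-8,"z":-36,"twist":0},{"x":0,"y":-8,"z":-36,"twist":0},{"x":0,"y":-8,"z":-36,"twist":0},{"x":0,"y":-3,"z":-20,"twist":0},{"x":0,"y":0,"z":0,"twist":0},{"x":0,"y":0,"z":0,"twist":0}])

```text
time_s: 15.3
ee_pos: [0.5091, 0.0804, 0.2221]
eef_rot: [88.4, 90.0, -1.5]
ft_force: [-0.2, 0.1, -1.2]
grip_width: 0.0189
```

Run:
```python
from h import *
c=shot("scene","s12",4,(200,180,400,330))
for col in("red","yellow"): print(col,[on_z(c,*cen(k),.023).round(4) for k in blobs(c,col)])
go(edge_tcp((.635,-.002),0,-.053,.003),0)
```

```text
red [array([ 0.6347, -0.0007,  0.023 ])]
yellow [array([0.6824, 0.1243, 0.023 ])]
t 15.35 pos [0.5093 0.0796 0.2221] head 0.08 J [ 31. -10. -16.   0. -85.  59.] F [ 0.3  0.4 -1.9] w 18.4
twist 0.001  x 76.2 y -4.3 z 3.0
```

View pics/s12.png

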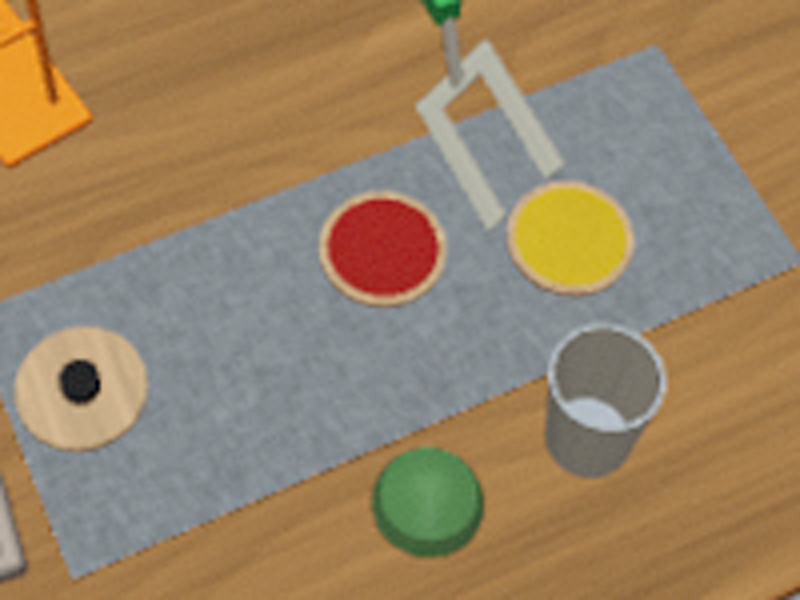

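Request:
step_arm(motion=[{"x":10,"y":-2,"z":1,"twist":0},{"x":15,"y":-2,"z":0,"twist":0},{"x":15,"y":0,"z":0,"twist":0},{"x":15,"y":0,"z":0,"twist":0},{"x":10,"y":0,"z":0,"twist":0},{"x":8,"y":0,"z":0,"twist":0},{"x":3,"y":0,"z":0,"twist":0},{"x":0,"y":0,"z":0,"twist":0},{"x":0,"y":0,"z":0,"twist":0}])

```text
time_s: 16.1
ee_pos: [0.5057, 0.0781, 0.1465]
eef_rot: [87.2, 89.9, -2.8]
ft_force: [-0.0, -0.3, -1.0]
grip_width: 0.0189
```

Run:
```python
from h import *
c=shot("scene","s13",4,(200,180,400,330))
go(edge_tcp((.635,-.002),0,-.034,.003),0)
```

```text
t 16.15 pos [0.5058 0.0782 0.1468] head 0.0 J [ 31.  -9. -23.   0. -77.  59.] F [ 0.   1.  -1.3] w 18.7
twist 0.000  x 0.9 y -0.8 z 20.7
```

View pics/s13.png

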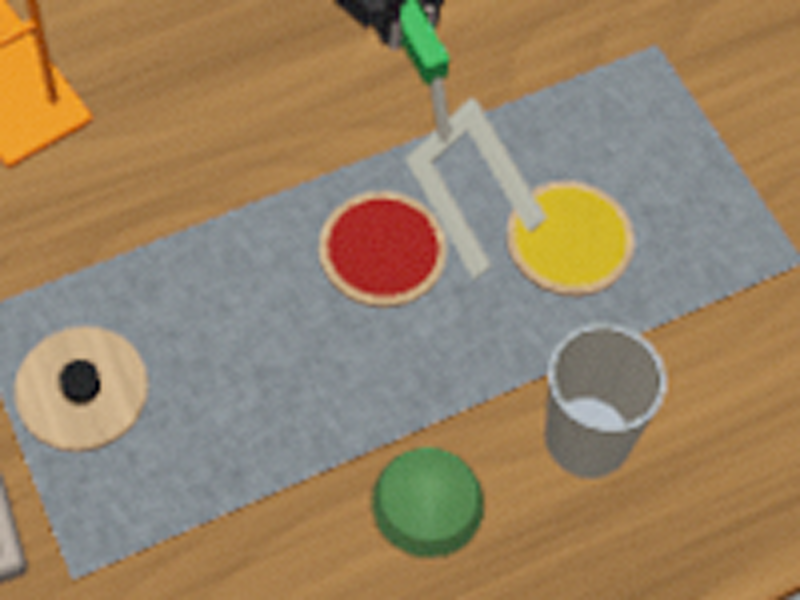

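Request:
step_arm(motion=[{"x":0,"y":0,"z":3,"twist":0},{"x":0,"y":0,"z":4,"twist":0},{"x":0,"y":0,"z":4,"twist":0},{"x":0,"y":0,"z":4,"twist":0},{"x":0,"y":0,"z":4,"twist":0},{"x":-1,"y":0,"z":3,"twist":0},{"x":-4,"y":0,"z":3,"twist":0},{"x":-5,"y":0,"z":3,"twist":0},{"x":-5,"y":0,"z":3,"twist":0},{"x":-5,"y":0,"z":3,"twist":0},{"x":0,"y":0,"z":0,"twist":0}])

```text
time_s: 17.07
ee_pos: [0.5059, 0.0439, 0.1677]
eef_rot: [99.1, 89.9, 9.1]
ft_force: [-0.0, 1.0, -2.2]
grip_width: 0.019
```

Run:
```python
from h import *
c=shot("scene","s14",4,(200,180,400,330))
go(edge_tcp((.635,-.002),0,0,0),0)
```

```text
t 17.12 pos [0.5057 0.0441 0.1669] head -0.0 J [ 28. -11. -22.   0. -79.  62.] F [ 0.1 -0.2 -1.9] w 18.8
twist -0.000  x 24.0 y -0.7 z 20.6
```

View pics/s14.png

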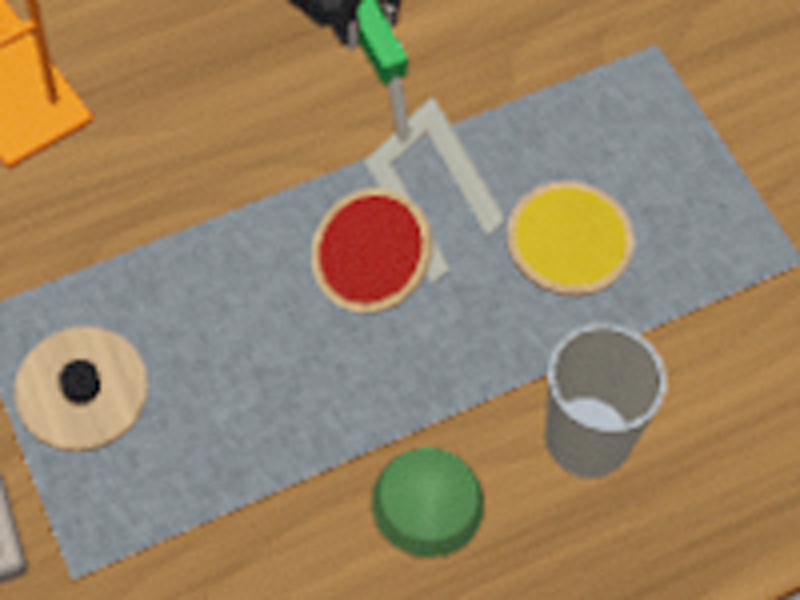

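Same behaviour as blue; red is tilting on the tine. Continue.

Request:
step_arm(motion=[{"x":-3,"y":0,"z":2,"twist":0},{"x":-5,"y":0,"z":3,"twist":0},{"x":-5,"y":0,"z":3,"twist":0},{"x":-5,"y":0,"z":3,"twist":0},{"x":-5,"y":0,"z":3,"twist":0},{"x":-4,"y":0,"z":3,"twist":0},{"x":0,"y":0,"z":0,"twist":0}])

```text
time_s: 17.7
ee_pos: [0.5057, 0.0268, 0.1943]
eef_rot: [96.5, 89.9, 6.4]
ft_force: [0.6, 0.3, -0.7]
grip_width: 0.0189
```

Run:
```python
from h import *
c=shot("scene","s15",4,(200,180,400,330))
go(edge_tcp((.635,-.002),0,0,0),0)
```

```text
t 17.75 pos [0.5056 0.027  0.1936] head -0.02 J [ 26. -11. -20.   0. -82.  64.] F [ 0.1  0.4 -1.7] w 19.2
twist -0.000  x 50.7 y -0.7 z 3.5
```

View pics/s15.png

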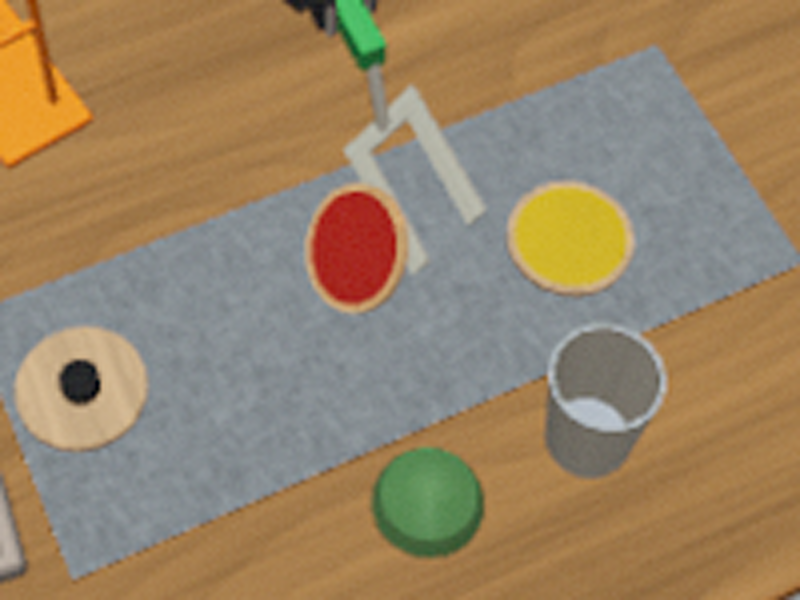

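Request:
step_arm(motion=[{"x":-4,"y":0,"z":4,"twist":0},{"x":-4,"y":0,"z":4,"twist":0},{"x":-4,"y":0,"z":4,"twist":0},{"x":-3,"y":0,"z":4,"twist":0},{"x":-3,"y":0,"z":4,"twist":0},{"x":-2,"y":0,"z":4,"twist":0},{"x":-1,"y":0,"z":4,"twist":0},{"x":0,"y":0,"z":0,"twist":0}])

```text
time_s: 18.42
ee_pos: [0.5054, -0.0015, 0.2143]
eef_rot: [70.2, 90.0, -19.8]
ft_force: [0.2, 0.4, -2.1]
grip_width: 0.0187
```

Run:
```python
from h import *
c=shot("scene","s16",4,(200,180,400,330))
go(edge_tcp((.635,-.002),0,0,0),0)
```

```text
t 18.47 pos [ 0.5053 -0.0012  0.214 ] head -0.02 J [ 23. -12. -18.   0. -84.  67.] F [ 0.3  0.4 -1.6] w 18.9
twist -0.000  x 71.1 y -0.4 z -24.7
```

View pics/s16.png

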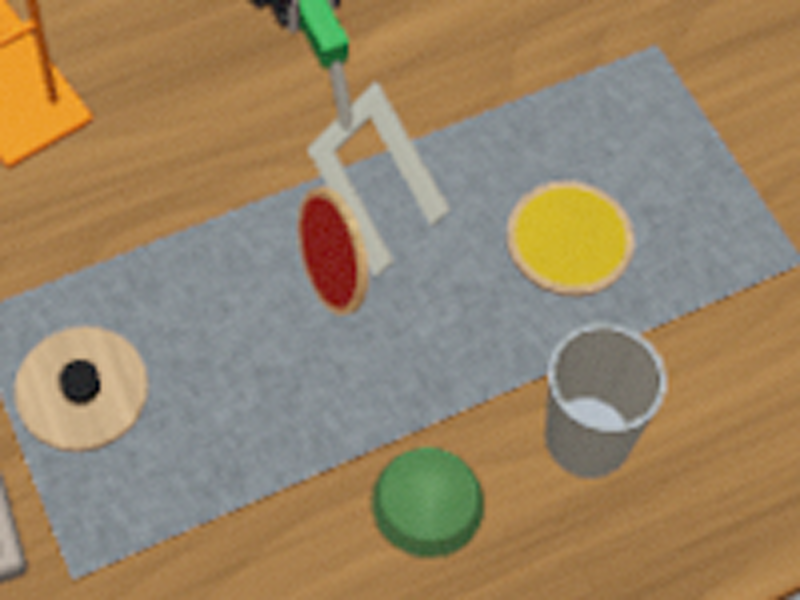

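Request:
step_arm(motion=[{"x":-2,"y":0,"z":4,"twist":0},{"x":-1,"y":0,"z":4,"twist":0},{"x":0,"y":0,"z":4,"twist":0},{"x":0,"y":0,"z":4,"twist":0},{"x":0,"y":0,"z":4,"twist":0},{"x":0,"y":0,"z":4,"twist":0},{"x":0,"y":0,"z":4,"twist":0},{"x":0,"y":0,"z":3,"twist":0},{"x":0,"y":0,"z":0,"twist":0}])

```text
time_s: 19.22
ee_pos: [0.5053, -0.0324, 0.2169]
eef_rot: [-19.1, 90.0, -109.1]
ft_force: [-0.4, -0.5, -1.2]
grip_width: 0.0187
```

Request:
step_arm(motion=[{"x":0,"y":0,"z":3,"twist":0},{"x":0,"y":0,"z":3,"twist":0},{"x":0,"y":0,"z":3,"twist":0},{"x":0,"y":0,"z":3,"twist":0},{"x":0,"y":0,"z":3,"twist":0},{"x":0,"y":0,"z":3,"twist":0},{"x":0,"y":0,"z":0,"twist":0},{"x":0,"y":0,"z":0,"twist":0},{"x":0,"y":0,"z":0,"twist":0},{"x":0,"y":0,"z":0,"twist":0}])

```text
time_s: 20.05
ee_pos: [0.5054, -0.0497, 0.2169]
eef_rot: [20.4, 90.0, -69.6]
ft_force: [0.1, 0.2, -1.5]
grip_width: 0.0187
```

Run:
```python
from h import *
c=shot("scene","s17",4,(200,180,400,330))
for col in("yellow",): print(col,[on_z(c,*cen(k),.023).round(4) for k in blobs(c,col)])
go(edge_tcp((.635,-.002),0,0,0),0)
```

```text
yellow [array([0.6826, 0.1243, 0.023 ])]
t 20.1 pos [ 0.5054 -0.0497  0.2169] head 0.02 J [ 17. -12. -17.   0. -84.  73.] F [ 0.5 -0.6 -1.4] w 19.2
twist 0.000  x 74.0 y -0.4 z -73.2
```

View pics/s17.png

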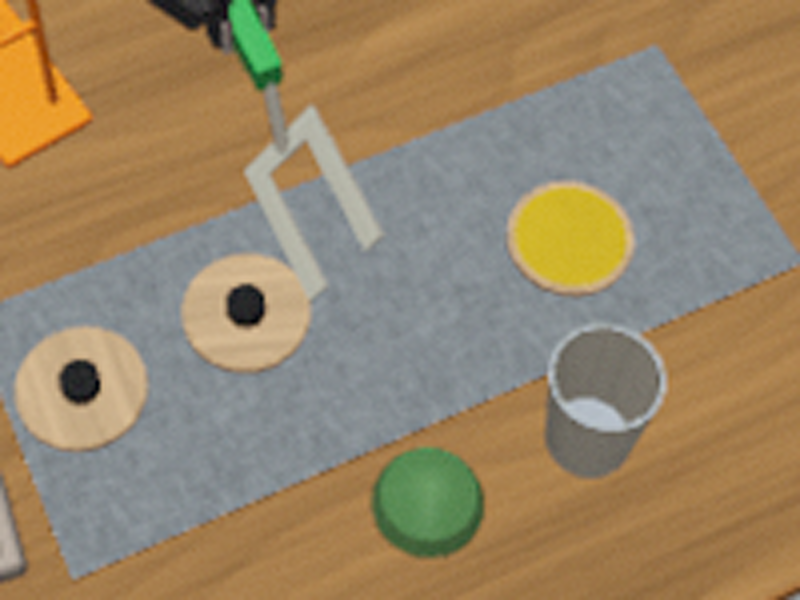

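Red is turned (foot at crop (246,305)). Next yellow, still at (.682,.125).

Request:
step_arm(motion=[{"x":-5,"y":2,"z":-20,"twist":0},{"x":0,"y":5,"z":-35,"twist":0},{"x":0,"y":8,"z":-38,"twist":0},{"x":0,"y":8,"z":-38,"twist":0},{"x":0,"y":8,"z":-38,"twist":0},{"x":0,"y":8,"z":-38,"twist":0},{"x":0,"y":7,"z":-30,"twist":0},{"x":0,"y":0,"z":-24,"twist":0},{"x":0,"y":0,"z":0,"twist":0},{"x":0,"y":0,"z":0,"twist":0}])

```text
time_s: 20.93
ee_pos: [0.551, 0.2126, 0.2212]
eef_rot: [-49.6, 89.9, -139.4]
ft_force: [0.0, -0.3, -1.8]
grip_width: 0.0192
```

Run:
```python
from h import *
c=shot("scene","s18",4,(200,150,400,300))
for col in("yellow",): print(col,[on_z(c,*cen(k),.023).round(4) for k in blobs(c,col)])
go(edge_tcp((.6815,.1255),0,-.055,.003),0)
```

```text
yellow [array([0.6823, 0.1243, 0.023 ])]
t 20.98 pos [0.5512 0.2116 0.2216] head 0.07 J [ 40.   1.  -5.   0. -84.  50.] F [ 0.9 -0.6 -0.9] w 18.6
twist 0.001  x 75.7 y 0.4 z 5.6
```

View pics/s18.png

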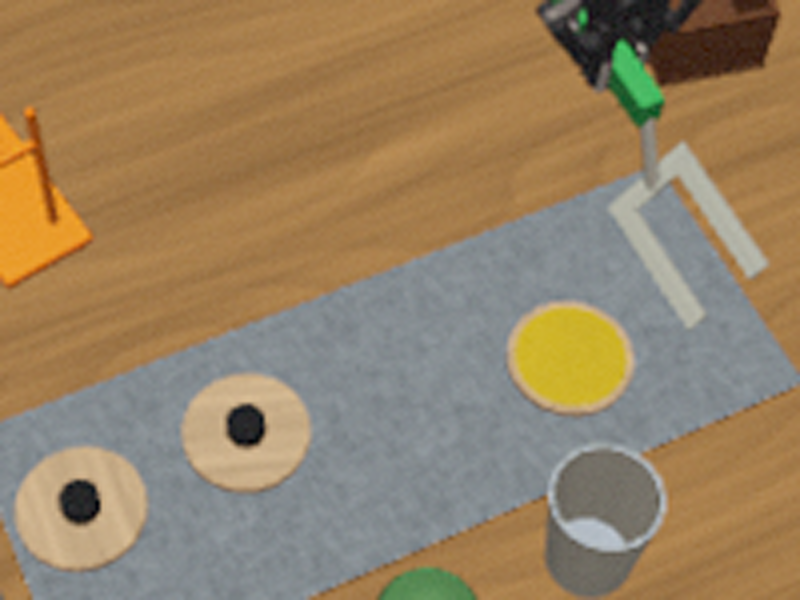

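Request:
step_arm(motion=[{"x":10,"y":0,"z":2,"twist":0},{"x":15,"y":0,"z":2,"twist":0},{"x":15,"y":0,"z":0,"twist":0},{"x":15,"y":0,"z":0,"twist":0},{"x":10,"y":0,"z":0,"twist":0},{"x":8,"y":0,"z":0,"twist":0},{"x":3,"y":0,"z":0,"twist":0},{"x":0,"y":0,"z":0,"twist":0},{"x":0,"y":0,"z":0,"twist":0}])

```text
time_s: 21.73
ee_pos: [0.5516, 0.2071, 0.1466]
eef_rot: [97.3, 89.9, 7.3]
ft_force: [0.5, -0.3, -1.6]
grip_width: 0.0191
```

Run:
```python
from h import *
c=shot("scene","s19",4,(200,150,400,300))
for col in("yellow",): print(col,[on_z(c,*cen(k),.023).round(4) for k in blobs(c,col)])
go(edge_tcp((.6815,.1255),0,-.035,.003),0)
```

```text
yellow [array([0.6826, 0.1244, 0.023 ])]
t 21.78 pos [0.5517 0.2073 0.1469] head 0.01 J [ 40.   3. -11.   0. -76.  50.] F [ 0.  -0.1 -1.6] w 18.8
twist 0.000  x 1.0 y -0.2 z 21.3
```

View pics/s19.png

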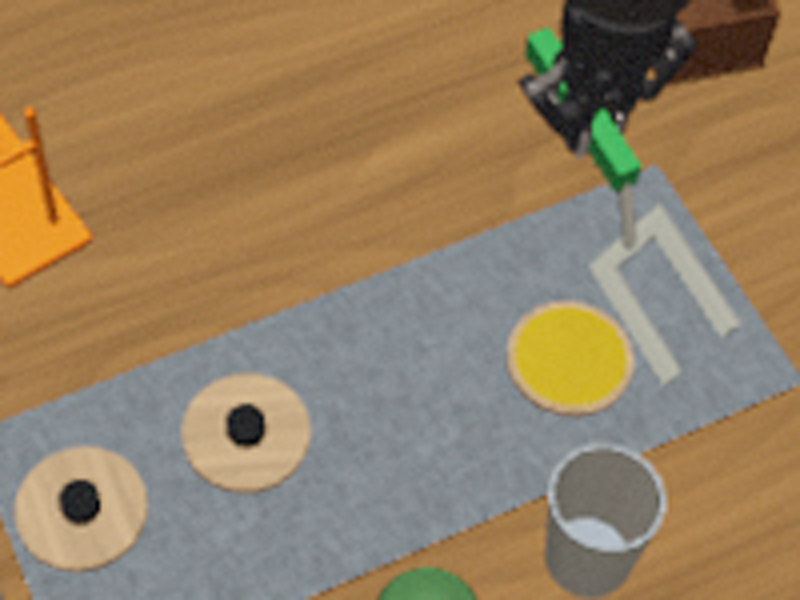

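Request:
step_arm(motion=[{"x":0,"y":0,"z":3,"twist":0},{"x":0,"y":0,"z":4,"twist":0},{"x":0,"y":0,"z":4,"twist":0},{"x":0,"y":0,"z":4,"twist":0},{"x":0,"y":0,"z":4,"twist":0},{"x":-1,"y":0,"z":3,"twist":0},{"x":-4,"y":0,"z":3,"twist":0},{"x":-5,"y":0,"z":3,"twist":0},{"x":-5,"y":0,"z":3,"twist":0},{"x":-5,"y":0,"z":3,"twist":0},{"x":0,"y":0,"z":0,"twist":0}])

```text
time_s: 22.7
ee_pos: [0.5519, 0.1729, 0.1678]
eef_rot: [110.0, 89.9, 20.0]
ft_force: [0.5, 0.6, -1.6]
grip_width: 0.0182
```

Run:
```python
from h import *
c=shot("scene","s20",4,(200,150,400,300))
go(edge_tcp((.6815,.1255),0,0,0),0)
```

```text
t 22.75 pos [0.5517 0.1732 0.167 ] head -0.0 J [ 37.   1. -11.   0. -78.  53.] F [ 0.2 -0.7 -3. ] w 18.7
twist -0.000  x 24.1 y -0.2 z 22.2
```

View pics/s20.png

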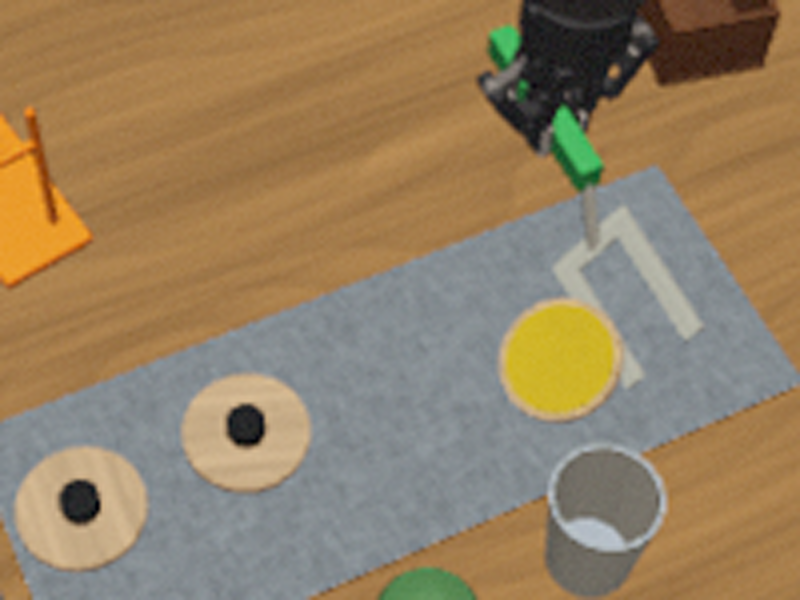

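Request:
step_arm(motion=[{"x":-3,"y":0,"z":4,"twist":0},{"x":-5,"y":0,"z":3,"twist":0},{"x":-5,"y":0,"z":3,"twist":0},{"x":-5,"y":0,"z":3,"twist":0},{"x":-5,"y":0,"z":3,"twist":0},{"x":-4,"y":0,"z":3,"twist":0},{"x":0,"y":0,"z":0,"twist":0}])

```text
time_s: 23.33
ee_pos: [0.5517, 0.1538, 0.1944]
eef_rot: [108.3, 89.9, 18.3]
ft_force: [0.3, 0.5, -0.9]
grip_width: 0.0187
```

Run:
```python
from h import *
c=shot("scene","s21",4,(200,150,400,300))
go(edge_tcp((.6815,.1255),0,0,0),0)
```

```text
t 23.38 pos [0.5516 0.1541 0.1937] head -0.01 J [ 36.  -1. -10.   0. -81.  54.] F [ 0.3  0.3 -1.9] w 19.0
twist -0.000  x 50.8 y -0.1 z 3.1
```

View pics/s21.png

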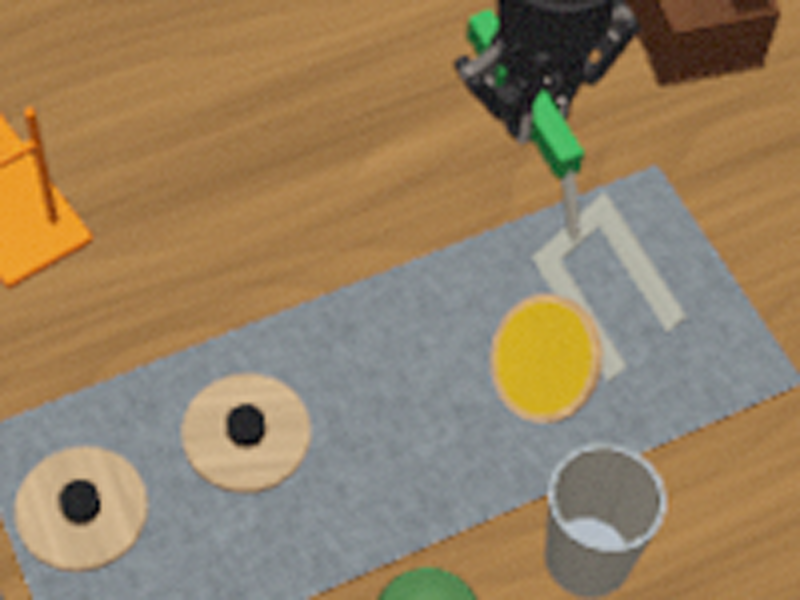

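Request:
step_arm(motion=[{"x":-4,"y":0,"z":4,"twist":0},{"x":-4,"y":0,"z":4,"twist":0},{"x":-4,"y":0,"z":4,"twist":0},{"x":-3,"y":0,"z":4,"twist":0},{"x":-3,"y":0,"z":4,"twist":0},{"x":-2,"y":0,"z":4,"twist":0},{"x":-1,"y":0,"z":4,"twist":0},{"x":0,"y":0,"z":0,"twist":0}])

```text
time_s: 24.05
ee_pos: [0.5514, 0.1255, 0.2143]
eef_rot: [85.5, 90.0, -4.5]
ft_force: [0.3, 0.9, -1.9]
grip_width: 0.0189
```

Run:
```python
from h import *
c=shot("scene","s22",4,(200,150,400,300))
go(edge_tcp((.6815,.1255),0,0,0),0)
```

```text
t 24.1 pos [0.5514 0.1258 0.214 ] head -0.02 J [ 33.  -2.  -9.   0. -83.  57.] F [-0.1  0.7 -1.3] w 18.7
twist -0.000  x 71.1 y 0.1 z -25.2
```

View pics/s22.png

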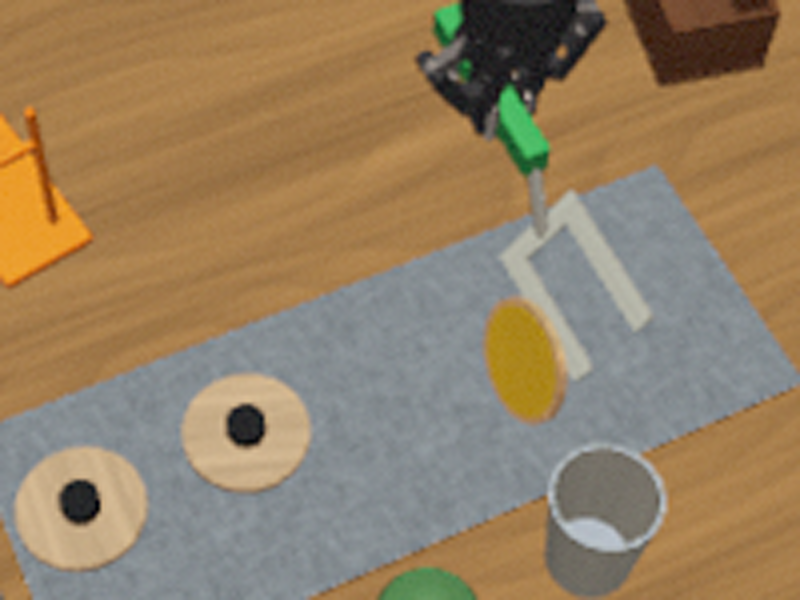

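Request:
step_arm(motion=[{"x":-2,"y":0,"z":4,"twist":0},{"x":-1,"y":0,"z":4,"twist":0},{"x":0,"y":0,"z":4,"twist":0},{"x":0,"y":0,"z":4,"twist":0},{"x":0,"y":0,"z":4,"twist":0},{"x":0,"y":0,"z":4,"twist":0},{"x":0,"y":0,"z":4,"twist":0},{"x":0,"y":0,"z":3,"twist":0},{"x":0,"y":0,"z":0,"twist":0}])

```text
time_s: 24.85
ee_pos: [0.5513, 0.0946, 0.2169]
eef_rot: [-6.7, 90.0, -96.7]
ft_force: [0.2, 0.3, -1.3]
grip_width: 0.0193
```

Request:
step_arm(motion=[{"x":0,"y":0,"z":3,"twist":0},{"x":0,"y":0,"z":3,"twist":0},{"x":0,"y":0,"z":3,"twist":0},{"x":0,"y":0,"z":3,"twist":0},{"x":0,"y":0,"z":3,"twist":0},{"x":0,"y":0,"z":3,"twist":0},{"x":0,"y":0,"z":0,"twist":0},{"x":0,"y":0,"z":0,"twist":0},{"x":0,"y":0,"z":0,"twist":0},{"x":0,"y":0,"z":0,"twist":0}])

```text
time_s: 25.68
ee_pos: [0.5513, 0.0773, 0.2169]
eef_rot: [1.5, 90.0, -88.5]
ft_force: [-0.1, 0.4, -1.7]
grip_width: 0.0189
```

Run:
```python
from h import *
c=shot("scene","s23")
go((.4417,-.3688,.31),10.27)
```

```text
t 25.73 pos [0.5513 0.0774 0.2169] head 0.02 J [ 29.  -4. -10.   0. -84.  61.] F [ 1.2  0.7 -2.2] w 19.1
twist -0.179  x -93.1 y -187.4 z 419.5
```

View pics/s23.png

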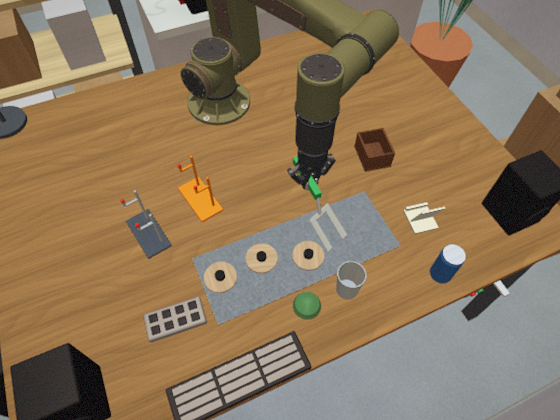

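All three coasters lie foot-up on the mat: scene (220,275), (262,257), (309,254). Return the spatula.

Request:
step_arm(motion=[{"x":-15,"y":0,"z":0,"twist":0},{"x":-25,"y":0,"z":0,"twist":-0.06},{"x":-25,"y":0,"z":0,"twist":-0.06},{"x":-20,"y":0,"z":0,"twist":-0.059},{"x":-8,"y":-15,"z":33,"twist":0},{"x":0,"y":-15,"z":33,"twist":0},{"x":0,"y":-15,"z":33,"twist":0},{"x":0,"y":-15,"z":33,"twist":0},{"x":0,"y":-15,"z":33,"twist":0},{"x":0,"y":-15,"z":33,"twist":0},{"x":0,"y":-15,"z":33,"twist":0},{"x":0,"y":-15,"z":33,"twist":0}])

```text
time_s: 26.73
ee_pos: [0.4796, -0.2054, 0.3102]
eef_rot: [69.5, 90.0, -10.2]
ft_force: [1.1, 0.1, -1.2]
grip_width: 0.019
```

Request:
step_arm(motion=[{"x":0,"y":-15,"z":33,"twist":0},{"x":0,"y":-15,"z":33,"twist":0},{"x":0,"y":-15,"z":33,"twist":0},{"x":0,"y":-15,"z":33,"twist":0},{"x":0,"y":-7,"z":20,"twist":0},{"x":0,"y":0,"z":0,"twist":0},{"x":0,"y":0,"z":0,"twist":0},{"x":0,"y":0,"z":0,"twist":0}])

```text
time_s: 27.4
ee_pos: [0.4416, -0.3652, 0.3098]
eef_rot: [-136.9, 90.0, 143.3]
ft_force: [-0.9, 0.7, -1.6]
grip_width: 0.0196
```

Run:
```python
from h import *
go((.4417,-.3688,.1824),10.27)
```

```text
t 27.4 pos [ 0.4416 -0.3652  0.3098] head 10.26 J [-20.  -2.   1.  -0. -93. 120.] F [-0.9  0.7 -1.6] w 19.6
twist -0.000  x 127.4 y -0.5 z 3.6
```

Request:
step_arm(motion=[{"x":0,"y":0,"z":4,"twist":0},{"x":15,"y":0,"z":0,"twist":0},{"x":20,"y":0,"z":0,"twist":0},{"x":20,"y":0,"z":0,"twist":0},{"x":15,"y":0,"z":0,"twist":0},{"x":6,"y":0,"z":0,"twist":0},{"x":0,"y":0,"z":0,"twist":0},{"x":0,"y":0,"z":0,"twist":0}])

```text
time_s: 28.07
ee_pos: [0.4426, -0.3692, 0.2349]
eef_rot: [21.4, 89.9, -58.3]
ft_force: [0.4, 0.7, -0.3]
grip_width: 0.0185
```

Run:
```python
from h import *
go((.4417,-.3688,.1824),10.27)
c=shot("scene","s24",4,(80,130,230,270))
```

```text
t 28.07 pos [ 0.4426 -0.3692  0.2349] head 10.32 J [-20.  -1.  -6.   0. -85. 120.] F [ 0.4  0.7 -0.3] w 18.5
twist 0.001  x 52.5 y -0.8 z -0.6
```

View pics/s24.png

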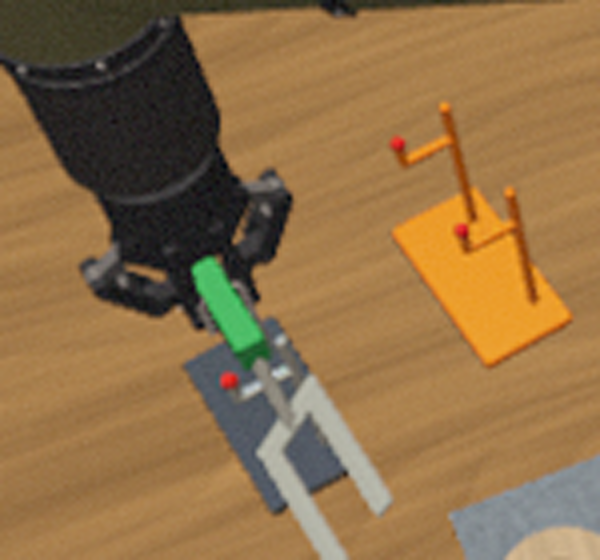

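Request:
step_arm(motion=[{"x":8,"y":-1,"z":-0.5,"twist":0},{"x":10,"y":0,"z":0,"twist":0},{"x":10,"y":0,"z":0,"twist":0},{"x":8,"y":0,"z":0,"twist":0},{"x":6,"y":0,"z":0,"twist":0},{"x":4,"y":0,"z":0,"twist":0},{"x":3,"y":0,"z":0,"twist":0},{"x":2,"y":0,"z":0,"twist":0},{"x":1,"y":0,"z":0,"twist":0},{"x":0,"y":0,"z":0,"twist":0},{"x":0,"y":0,"z":0,"twist":0}])

```text
time_s: 29.03
ee_pos: [0.4413, -0.3692, 0.1825]
eef_rot: [38.2, 89.9, -41.5]
ft_force: [0.3, -1.1, -0.5]
grip_width: 0.019
```

Run:
```python
from h import *
go((.4417,-.3688,.1824),10.27)
c=shot("scene","s25",4,(80,130,230,270))
```

```text
t 29.03 pos [ 0.4413 -0.3692  0.1825] head 10.27 J [-20.  -0. -10.   0. -80. 120.] F [ 0.3 -1.1 -0.5] w 19.0
twist 0.000  x 0.1 y 0.5 z -0.3
```

View pics/s25.png

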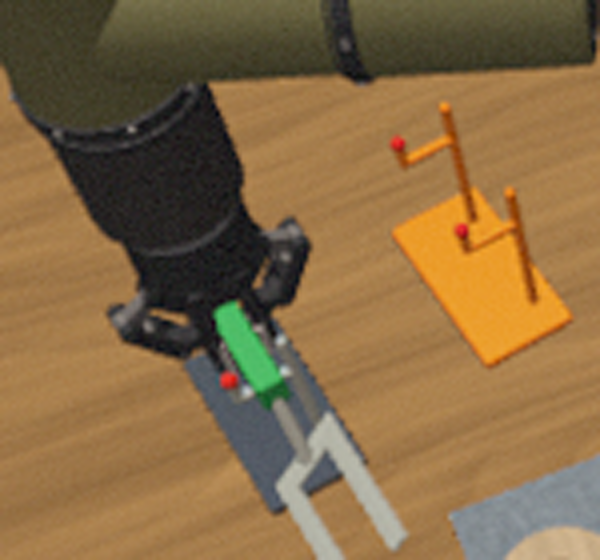

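Request:
step_arm(motion=[{"x":0,"y":0,"z":0,"twist":0},{"x":0,"y":0,"z":0,"twist":0},{"x":0,"y":0,"z":0,"twist":0},{"x":0,"y":0,"z":0,"twist":0},{"x":0,"y":0,"z":0,"twist":0},{"x":0,"y":0,"z":0,"twist":0},{"x":0,"y":0,"z":0,"twist":0},{"x":0,"y":0,"z":0,"twist":0},{"x":0,"y":0,"z":0,"twist":0},{"x":0,"y":0,"z":0,"twist":0}], grip=85)

```text
time_s: 29.92
ee_pos: [0.4411, -0.3691, 0.182]
eef_rot: [7.7, 90.0, -72.0]
ft_force: [0.1, -1.1, -0.1]
grip_width: 0.0849
```

Request:
step_arm(motion=[{"x":-8,"y":0,"z":0,"twist":0},{"x":-15,"y":0,"z":0,"twist":0},{"x":-20,"y":0,"z":0,"twist":0},{"x":-25,"y":0,"z":0,"twist":0},{"x":-25,"y":0,"z":0,"twist":0},{"x":-20,"y":0,"z":0,"twist":0},{"x":-10,"y":0,"z":0,"twist":0},{"x":0,"y":0,"z":-20,"twist":0},{"x":0,"y":0,"z":-35,"twist":0},{"x":0,"y":0,"z":-35,"twist":0},{"x":0,"y":0,"z":-35,"twist":0},{"x":0,"y":0,"z":-35,"twist":0}])

```text
time_s: 30.92
ee_pos: [0.4118, -0.2104, 0.3045]
eef_rot: [-116.9, 90.0, 163.3]
ft_force: [0.6, 0.8, -0.3]
grip_width: 0.0847
```

Request:
step_arm(motion=[{"x":0,"y":0,"z":-38,"twist":0},{"x":0,"y":0,"z":-38,"twist":0},{"x":0,"y":0,"z":-38,"twist":0},{"x":0,"y":0,"z":-38,"twist":0},{"x":0,"y":0,"z":-38,"twist":0},{"x":0,"y":0,"z":-38,"twist":0},{"x":0,"y":0,"z":-38,"twist":0},{"x":0,"y":0,"z":-38,"twist":0},{"x":0,"y":0,"z":-38,"twist":0},{"x":0,"y":0,"z":-30,"twist":0},{"x":0,"y":0,"z":0,"twist":0},{"x":0,"y":0,"z":0,"twist":0}])

```text
time_s: 31.92
ee_pos: [0.3457, 0.1556, 0.3045]
eef_rot: [-52.4, 89.9, -131.9]
ft_force: [1.1, -0.4, -0.4]
grip_width: 0.085
```

Run:
```python
from h import *
go((.4417,-.3688,.1824),10.27)
c=shot("scene","s26"); shot("scene","s27",4,(80,130,230,270)); t=shot("top","t26")
for n,c in (("scene",c),("top",t)):
    for k in blobs(c,"green"): print(n,np.round(cen(k),1),cv2.contourArea(k))
```

```text
t 31.92 pos [0.3457 0.1556 0.3045] head 10.47 J [  55.  -33.  -24.   -0. -100.   45.] F [ 1.1 -0.4 -0.4] w 85.0
twist 0.004  x 122.5 y 1.0 z 533.0
scene [137.  210.2] 299.0
scene [314.9 132.6] 390.5
top [425.6 251.3] 346.5
```

View pics/s26.png

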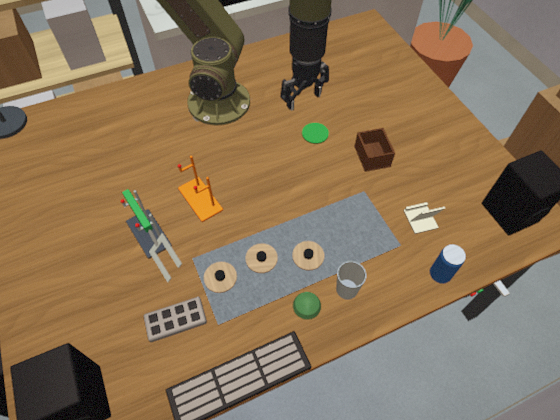

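View pics/s27.png

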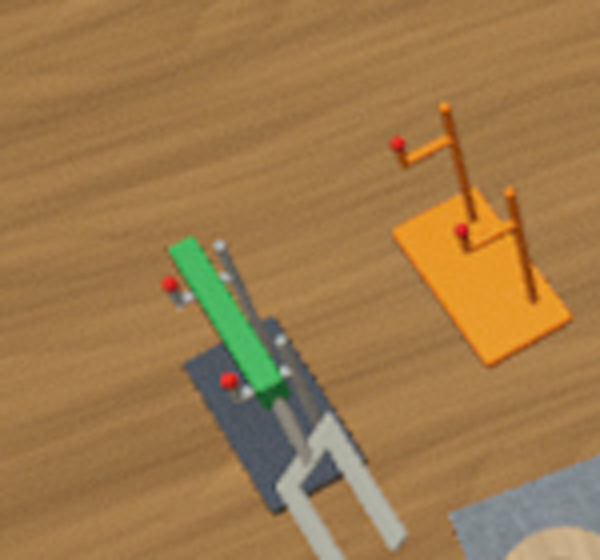

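View pics/t26.png

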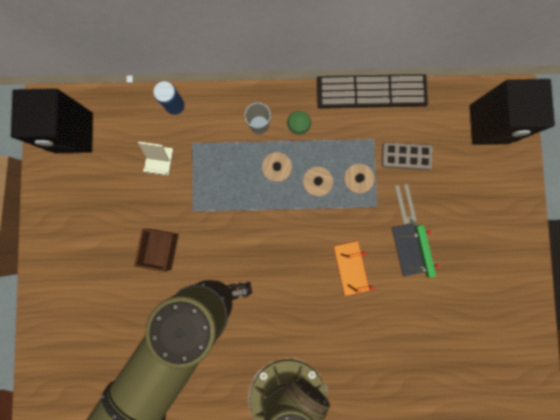

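Run:
```python
from h import *
t=shot("top","t27",6,(310,130,410,220)); s=shot("scene","s28",6,(190,230,290,330))
for c,w in ((t,(340,160,380,195)),(s,(205,262,235,288))):
    g=cv2.cvtColor(c["frame"],cv2.COLOR_RGB2GRAY); m=np.zeros_like(g); x0,y0,x1,y1=w; m[y0:y1,x0:x1]=(g[y0:y1,x0:x1]<50)*255
    ks,_=cv2.findContours(m,cv2.RETR_EXTERNAL,cv2.CHAIN_APPROX_NONE); k=max(ks,key=cv2.contourArea); print(cv2.contourArea(k),cen(k),on_z(c,*cen(k),.020))
    h=cv2.cvtColor(c["frame"],cv2.COLOR_RGB2HSV)
```

```text
22.5 (359.5185185185185, 177.63703703703703) [ 0.63809744 -0.22903426  0.02      ]
59.0 (219.68361581920902, 275.0508474576271) [ 0.6421151  -0.23154887  0.02      ]
```

View pics/t27.png

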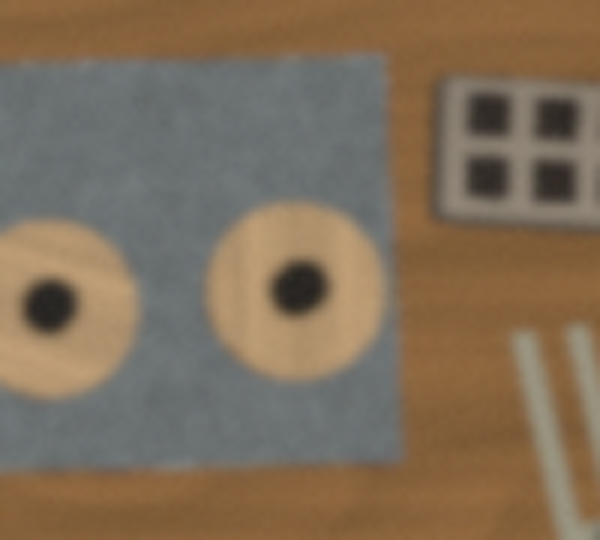

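View pics/s28.png

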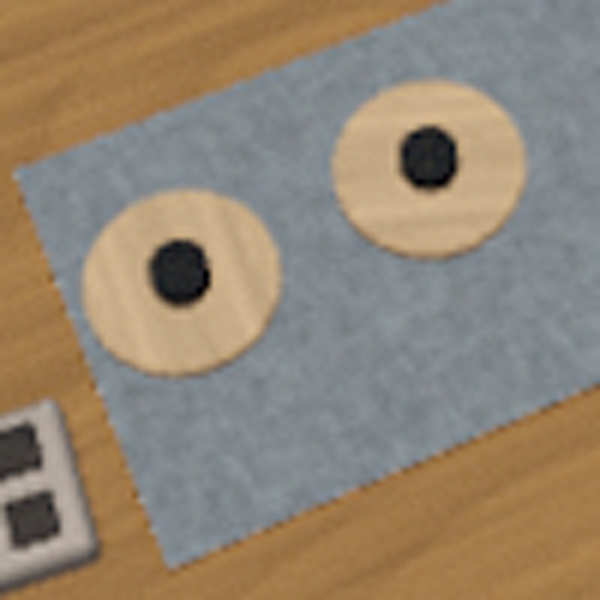

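Both crops show blue wholly on the mat, about 5 mm from its edge. Everything is at rest and nothing is in contact with the robot.

```bash
python3 -c "
from cell import sign_off; print(sign_off())"
```

```text
the job is handed in; nothing more can be done
None
```

I turned over all three coasters with the spatula, hung it back on the dark rack, and handed the job in at about 32 s. The tool can only point down here, so I couldn't level the blade. I slid the lower tine under each rim and tipped the coaster over its far edge.

- **Coasters:** the last pictures from both cameras show blue, red and yellow lying flat on the mat with their feet up. Blue is the closest to the mat's end, about 5 mm inside it, and I left it there. The two cameras put it within about 5 mm of each other.
- **Spatula:** it hangs on both hooks, and its grip is within half a pixel of where it started in both views.
- **Other things:** the bystanders and the look-alikes look unmoved. I saw no coaster knocked aside, and no check failed.

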